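Pin the sprung holder arm into line and hang the mouthpiece caddy on it

TASK

Get the sprung holder arm ready for use. Swing the arm by its red grip post counter-clockwise (seen from above) round to its stop, then push the orange-handled tapered pin down through the blue lug and the bridge below it until the pin's collar sits flat on the lug, so that the two holes are drawn into line. Then hang the caddy of mouthpieces by its cross bar in the fork of the arm, ride down with it gently as the arm sinks, and let go only once the arm has settled and carries it, without disturbing the other things.

Things in the scene. Friction and masses are not known exactly. Their poses are not given: they have to be found in the camera images.
- stand: Fixed grey base plate, 130 x 175 x 12 mm, with a steel post 190 mm high, the upright axis on which the arm turns. Origin on the post axis at desk level (base reaches 112 mm to its -y, 62 mm to its +y, 65 mm either way in x). An aluminium bridge with the lower hole stands 80 mm from the post along its -y.
- lower_hole (a point): Centre of the top mouth of the lower hole (20.5 mm wide, through the 10 mm thick fixed bridge, top of the bridge 91 mm above the desk), free space below down to 12 mm above the desk.
- bracket (a joint): Turn of the arm about the post (rad), which stays where it is left (stiff: about 3 N at the grip post). 0 = the two holes exactly in line; positive = arm turned clockwise from there, seen from above; starts at 0.35 to 0.65. Its stop is at -0.075, where the upper hole is 6 mm out of line.
- grip_post (a point): Top of the red upright grip post on the arm's crank, 22 mm in diameter, 50 mm tall, 88 mm from the post axis; its top is 153 mm above the desk. It turns with the arm.
- upper_hole (a point): Centre of the top mouth of the upper hole in the arm's blue lug (20.5 mm wide, lug 10 mm thick, its top 105 mm above the desk, 4 mm above the bridge), 80 mm from the post axis. It turns with the arm.
- pin: Loose steel drift pin with an orange handle, 127 mm long, 150 g, upright in its grey rest. Origin at the tip (lower end), z up along the pin. From the tip: taper from 7 to 18 mm in diameter over 45 mm, straight 18 mm shank to 73 mm, collar 36 mm in diameter to 79 mm, neck to 87 mm, handle 30 mm in diameter from 87 to 127 mm.
- pin_collar (a point): Centre of the underside of the pin's collar, 73 mm above the tip; rests on the blue lug when the pin is home.
- pin_rest: Fixed grey rest for the pin, 70 x 70 x 86 mm with a 22 mm hole in its top plate, which the pin's collar lies on; origin at desk level under the hole. Lift the pin 80 mm to clear it.
- boom (a joint): Sinking of the sprung boom (rad): 0 = unloaded, at its upper stop 0.1 rad above level; grows as it sinks, lower stop 0.42. 176 mm from hinge to fork; the caddy's weight makes it sink 0.15 to 0.35 rad (26 to 60 mm at the fork). Stiffness at the fork about 50 N/m; lightly damped: it drops and bobs if the load is let go early.
- fork_seat (a point): On the boom: where the bar's centre lies when the caddy hangs in the fork; about 190 mm above the desk unloaded. Two prongs, 10 mm thick, 58 mm either side (106 mm free between), each with a V seat open upward, 30 mm wide at the mouth. x runs from prong to prong (level, the direction of the bar), y along the boom away from the post. The fork's cross piece lies 81 mm back from here.
- caddy: Loose blue open caddy, 80 (x) x 60 (y) x 48 mm, with two mouthpiece tubes fixed in it (tops 66 mm up) and two straps at x = +-38 mm up to a steel cross bar. 0.28 to 0.42 kg in all. Origin at the centre of its underside, z up; the bar runs along its x.
- caddy_bar (a point): Centre of the caddy's bar, 112 mm above its underside. The bar is 154 mm long, 10 mm in diameter with 18 mm end discs; in the middle a black sleeve 14 x 14 mm in section and 44 mm long, to be gripped across (along the caddy's y).
- mug: White mug, 79 x 114 x 89 mm, a bystander; origin at its underside.
- tape_roll: Brown tape roll, 92 mm across and 48 mm high, a bystander.
- hygrometer: Small white room hygrometer, 33 x 62 x 62 mm, a bystander.
- date_stamp: Date stamp, red and black, 32 x 50 x 62 mm, a bystander.

How it is judged:
On the way, in this order (a step that is already met when the one before it is completed fails the run):
1. the arm is swung round to within about 8 mm of line at the holes (arm turn below 0.1 rad) (value of joint bracket below 0.1 rad), for 0.2 s.
2. the pin is home through both holes (collar within 3 mm of the lug) and has drawn the arm into line (within 0.045 rad), before the caddy is hung (z of pin_collar in the frame of upper_hole below 0.003 m and horizontal distance between pin_collar and lower_hole below 0.005 m and value of joint bracket between -0.045 and 0.045 rad and value of joint boom below 0.03 rad), for 0.2 s.
At the end, for the whole second after the job is handed in: Pin collar on the lug (3 mm), pin upright (0.08 rad), within 5 mm of the lower hole's axis; arm in line (0.045 rad); caddy hanging by its bar in the fork (15 mm from the seat), upright within 0.25 rad, at rest; boom sunk at least 0.1 rad (z of pin_collar in the frame of upper_hole below 0.003 m and horizontal distance between pin_collar and lower_hole below 0.005 m and angle between pin's own z axis and vertical below 0.08 rad and value of joint bracket between -0.045 and 0.045 rad and distance between caddy_bar and fork_seat below 0.015 m and value of joint boom above 0.1 rad and angle between caddy's own z axis and vertical below 0.25 rad and linear speed of caddy below 0.03 m/s); the robot touches nothing.
It fails at once if the boom drops or bobs fast (over 1 rad/s, 0.18 m/s at the fork), as when the caddy is let go before the arm has settled (velocity of joint boom above 1 rad/s or velocity of joint boom below -1 rad/s).
It fails at once if a bystander (mug, tape roll, hygrometer or date stamp) is moved by more than 30 mm (distance of any of mug, tape_roll, hygrometer, date_stamp from where it was at the start of the episode above 0.03 m).
It also fails if it takes over 72 s, if anything falls off the work surface, if the arm or the gripper's body presses on something with over 40 N, if the wrist force passes 120 N, or if a joint passes its speed limit or range.

ROBOT

A 6-joint arm with a two-finger parallel gripper is mounted at the origin on a cart in front of the work surface, level with it; the furniture and walls round the work are solid. World frame = base frame: x ahead of the robot, y to its left, z up, the work surface at z = 0. Lengths are in m, angles in rad, forces in N, time in s.
With the tool pointing down it reaches from about 0.4 to 0.825 m from the base axis. Payload 7 kg.
Tool frame: the origin (TCP) lies midway between the tips of the shut fingers; the grasp point (between the pads) lies 19 mm behind it; z points along the fingers, x is the direction in which the jaws open and shut, and the axes are right-handed (so a half turn about z gives the same grasp; the last joint's range is limited). The gripper opens to 88 mm and grips with 3 to 60 N. Pads are 19 mm wide; open, the fingers measure 130 mm over their backs; the gripper's body (78 mm by 193 mm) begins 47 mm behind the grasp point.
Start: joints at [-1.001, 0.359, 0.012, 0, -1.224, -0.288], TCP at [0.188, -0.648, 0.227] pointing down, gripper open.
Joint ranges: [-3.07, 3.07], [-1.43, 2.12], [-1.02, 1.25], [-3.03, 1.67], [-3.05, -0], [-3.03, 3.03]. Speed limits (rad/s): [2.39, 2.39, 3.01, 3.14, 3.14, 3.14].

INTERFACE

Orientations are given as [roll, pitch, yaw] about the fixed x, y, z axes, in that order (R = Rz(yaw) Ry(pitch) Rx(roll)).
In Python, from station import arm gives the robot as it stands.
- The arm moves only by the tool apply_moves, never from a script. Its argument "moves" is a list of rows, each a list of 4 numbers: the shift along the tool's x, y, z in mm, then the turn about the tool's z in rad. A call has 1 to 5 rows; each row shifts and turns the commanded pose from where the row before left it, along the tool's axes as they then stand; what a row does not reach is not made up. A row lasts 1/10 s, in which the tool goes at most 50 mm and 8.59 degrees, less where a joint would pass 70% of its speed; a pose out of reach is approached as far as the arm can. A call with a gripper value outside its range is refused whole. "jaw" is the finger opening in mm, from 0 to 87.6, set as the call begins (left out, the last holds). The fingers move at their own pace and stop on an object; "squeeze" is the grip in N (left out, the last holds). Time passes only in rows, so rows that do not move let the fingers close. It gives the time, the measured TCP pose, the force and the opening at its end, in the units of the state.
- arm.get_state(): the state, without advancing time (a new reading comes with each control period).
- arm.grab_frame(name): name is "side" or "top"; returns (picture, depth): 384x512x3 uint8, red, green, blue; 384x512 float32, m along the optical axis (not along the pixel's ray), 0 where there is no reading.
- arm.camera_info(name): a dict with "fov_y" (degrees; the focal length in pixels is half the picture's height over the tangent of half this angle, whatever the lens; pixels are square), "cx", "cy" (the principal point, pixels), "k1" (the pictures are not rectified: a ray, as slopes to the right and down, at radius r is drawn at 1 + k1 r^2 times it, then the intrinsics apply), "R" (3x3) and "t" (3): a world point X has camera coordinates R X + t. Camera axes: x right, y down, z forward; pixel columns grow to the right and rows downward; lengths in m; the calibration is good to about 2 mm. A picture is of the moment at which its call begins. camera_info takes no time and is no camera call.
- arm.job_done(): hands the job in, once; it reports no verdict.
The state is a dict: "t": time; "q": joint angles; "qd": joint speeds; "joint_efforts": joint torques, N m; "eef_pos": TCP position; "ee_rot": TCP orientation; "force": force on the tool from outside, world axes, zero at the start; "moment": the same for the moment, N m; "width": finger opening in m.
Only numpy, scipy, OpenCV 4.12 (cv2) and the standard library are available. Lean on these libraries where they do the work, as an engineer would, in place of code of your own. Each camera call takes 0.05 s, during which the arm holds its last target.

## Working session

There is one attempt and no reset: what is moved stays moved. The work goes in short steps, Python scripts to look and compute and a tool call to move; the robot and the scene stay as the last step left them, time stands still between calls to the robot, and variables do not carry over. Pictures are saved under pics/ and viewed, and the job is handed in when it is done.

Besides the shell and the picture viewer there is one more tool, called after "Call:" by a JSON object that holds its "method" and its "body". apply_moves: Moves the arm, as the interface text tells. Its arguments: {"type":"object","properties":{"moves":{"type":"array"},"jaw":{"type":"number"},"squeeze":{"type":"number"}},"required":["moves"]}

```bash
ls; mkdir -p pics; python3 - <<'E'
from station import arm
import cv2, numpy as np
s=arm.get_state(); print({k:np.round(v,4).tolist() for k,v in s.items()})
for n in ["side","top"]:
    p,d=arm.grab_frame(n); cv2.imwrite(f"pics/{n}0.png",p[:,:,::-1]); np.save(f"pics/{n}0.npy",d); 
    print(n,arm.camera_info(n))
E
```

```text
pics
{'t': 0.0, 'q': [-1.0009, 0.3593, 0.0111, -0.0003, -1.2241, -0.2881], 'qd': [0.0006, -0.0006, -0.0016, -0.0017, 0.0012, 0.0004], 'joint_efforts': [0.0005, -58.2722, 29.3038, 6.9971, 0.0067, -0.0001], 'eef_pos': [0.1875, -0.6479, 0.2256], 'ee_rot': [-3.1415, -0.0016, 1.8525], 'force': [0.3676, 0.1085, -0.3182], 'moment': [0.0629, 0.028, -0.0128], 'width': 0.0873}
side {'fov_y': 54.04687581376812, 'cx': 260.56824076969167, 'cy': 190.76484929919658, 'k1': 0.009466106189194634, 'R': array([[-0.99820905, -0.05958032, -0.00537381],
       [-0.03256901,  0.61660802, -0.78659634],
       [ 0.05017919, -0.78501257, -0.61744418]]), 't': array([0.53985546, 0.14206459, 1.22035654])}
top {'fov_y': 56.197114670771775, 'cx': 253.87451142032512, 'cy': 191.3666687819871, 'k1': -0.062404808845496804, 'R': array([[-0.01742442, -0.9998133 , -0.00835237],
       [-0.98833728,  0.01848715, -0.15115438],
       [ 0.15128057,  0.00562118, -0.98847488]]), 't': array([0.00993984, 0.54025311, 1.18960447])}
```

View pics/side0.png

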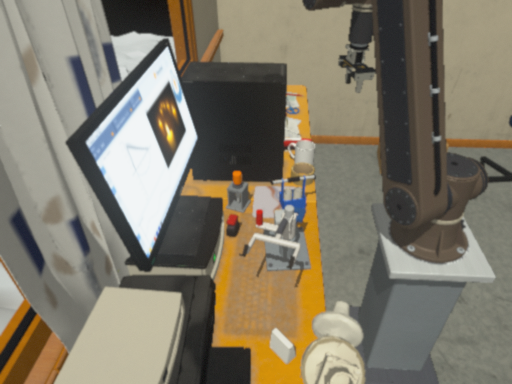

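View pics/top0.png

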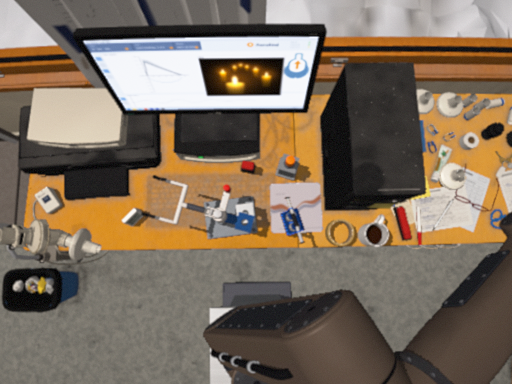

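```bash
cat > h.py <<'E'
import numpy as np, cv2
from station import arm
from scipy.optimize import least_squares
def K(n):
    c=arm.camera_info(n); f=192/np.tan(np.radians(c['fov_y'])/2); return c,f
def ray(n,u,v):
    c,f=K(n); a=(u-c['cx'])/f; b=(v-c['cy'])/f
    rd=np.hypot(a,b); r=rd
    for _ in range(20): r=rd/(1+c['k1']*r*r)
    s=r/rd if rd>0 else 1
    d=np.array([a*s,b*s,1.0]); R=c['R']; 
    return -R.T@c['t'], R.T@d   # origin, direction (unit depth)
def onz(n,u,v,z):
    o,d=ray(n,u,v); k=(z-o[2])/d[2]; return o+k*d
def atdepth(n,u,v,D):
    o,d=ray(n,u,v); return o+D*d
def tri(u1,v1,u2,v2,n1="top",n2="side"):
    o1,d1=ray(n1,u1,v1);o2,d2=ray(n2,u2,v2)
    A=np.stack([d1,-d2],1); k=np.linalg.lstsq(A,o2-o1,rcond=None)[0]
    p1=o1+k[0]*d1;p2=o2+k[1]*d2
    return (p1+p2)/2, np.linalg.norm(p1-p2)
def proj(n,X):
    c,f=K(n); p=c['R']@np.asarray(X)+c['t']; a=p[0]/p[2];b=p[1]/p[2]; r2=a*a+b*b
    return c['cx']+f*a*(1+c['k1']*r2), c['cy']+f*b*(1+c['k1']*r2)
def grab(tag):
    o={}
    for n in ("top","side"):
        p,d=arm.grab_frame(n); np.savez(f"pics/{tag}_{n}.npz",p=p,d=d); o[n]=(p,d)
    return o
def crop(p,x0,y0,x1,y1,s,name):
    im=cv2.resize(p[y0:y1,x0:x1,::-1],None,fx=s,fy=s,interpolation=cv2.INTER_CUBIC)
    for x in range((x0+9)//10*10,x1,10):
        cv2.line(im,((x-x0)*s,0),((x-x0)*s,6 if x%50 else 14),(0,255,0),1)
        if x%20==0: cv2.putText(im,str(x),((x-x0)*s,22),0,.35,(0,255,0),1)
    for y in range((y0+9)//10*10,y1,10):
        cv2.line(im,(0,(y-y0)*s),(6,(y-y0)*s),(0,255,0),1)
        if y%20==0: cv2.putText(im,str(y),(8,(y-y0)*s+4),0,.35,(0,255,0),1)
    cv2.imwrite(name,im)
E
python3 - <<'E'
from h import *
p=cv2.imread("pics/side0.png")[:,:,::-1]; crop(p,210,130,330,260,6,"pics/s1.png") if 0 else crop(p,210,150,330,250,6,"pics/s1.png")
p=cv2.imread("pics/top0.png")[:,:,::-1]; crop(p,110,140,350,260,3,"pics/t1.png")
crop(p,120,145,250,245,6,"pics/t2.png");
E
```

```text
(no output)
```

View pics/s1.png

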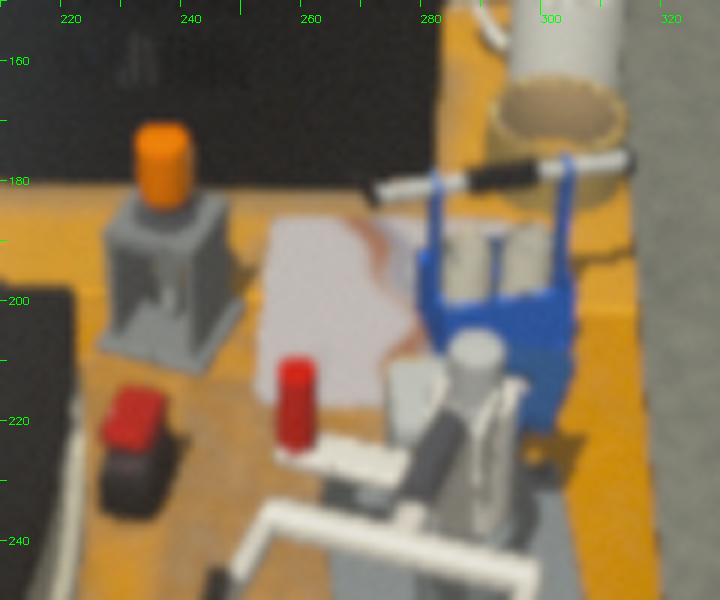

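View pics/t1.png

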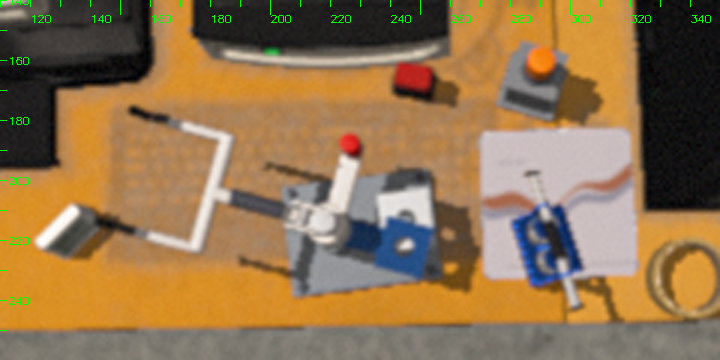

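View pics/t2.png

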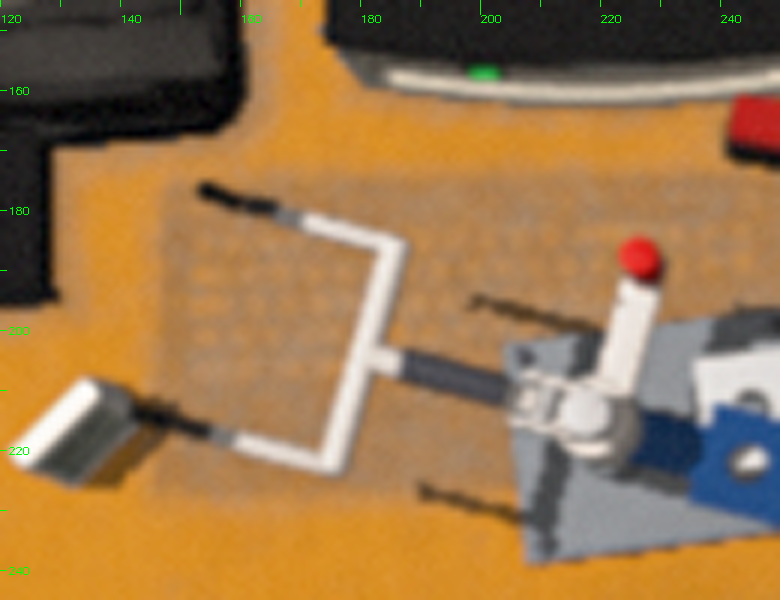

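```bash
cat >> h.py <<'E'
def cloud(n,d):
    c,f=K(n); h,w=d.shape; v,u=np.mgrid[0:h,0:w].astype(float)
    a=(u-c['cx'])/f; b=(v-c['cy'])/f; rd=np.hypot(a,b); r=rd.copy()
    for _ in range(20): r=rd/(1+c['k1']*r*r)
    s=np.where(rd>0,r/np.maximum(rd,1e-9),1)
    P=np.stack([a*s*d,b*s*d,d],-1); X=(P-c['t'])@c['R']; X[d==0]=np.nan
    return X
E
python3 - <<'E'
from h import *
np.set_printoptions(precision=4,suppress=True)
print("cam origins",ray("top",250,190)[0],ray("side",250,190)[0])
for n in ("top","side"):
    p=cv2.imread(f"pics/{n}0.png")[:,:,::-1]; d=np.load(f"pics/{n}0.npy"); X=cloud(n,d)
    hsv=cv2.cvtColor(np.ascontiguousarray(p),cv2.COLOR_RGB2HSV); H,S,V=hsv[...,0].astype(int),hsv[...,1].astype(int),hsv[...,2].astype(int)
    roi=np.zeros(d.shape,bool)
    if n=="top": roi[145:245,110:345]=1
    else: roi[150:380,215:330]=1
    red=roi&((H<6)|(H>172))&(S>150)&(V>90)
    org=roi&(H>=6)&(H<14)&(S>200)&(V>180)
    blue=roi&(H>100)&(H<125)&(S>140)&(V>50)
    for nm,m in (("red",red),("orange",org),("blue",blue)):
        k,l,st,ce=cv2.connectedComponentsWithStats(m.astype(np.uint8))
        for i in range(1,k):
            if st[i,4]>15:
                q=X[l==i]; print(n,nm,st[i],ce[i].round(1),"z 5/50/95",np.nanpercentile(q[:,2],[5,50,95]),"med",np.nanmedian(q,0))
    if n=="top":
        for (u,v) in [(217,214),(150,230),(242,217),(236,208),(244,224),(225,187),(289,162),(294,218),(157,180),(150,217),(185,205),(183,190),(213,230)]:
            print((u,v),d[v,u],X[v,u])
E
```

```text
cam origins [ 0.3542 -0.0067  1.2576] [0.4823 0.9026 0.8682]
top red [242 161  12   9  95] [247.4 165. ] z 5/50/95 [0.0571 0.0613 0.065 ] med [0.6284 0.0217 0.0613]
top red [223 185   7   7  36] [226.2 187.6] z 5/50/95 [0.138  0.1522 0.1545] med [0.5358 0.086  0.1522]
top blue [294 209   9  21  61] [298.4 219.4] z 5/50/95 [0.0015 0.0148 0.0483] med [ 0.4422 -0.1515  0.0148]
top blue [281 210  16  25 103] [286.7 223.4] z 5/50/95 [0.0006 0.0052 0.0647] med [ 0.4317 -0.1095  0.0052]
top blue [226 213  28  19 271] [240.5 221.2] z 5/50/95 [0.1009 0.1044 0.108 ] med [0.4361 0.0457 0.1044]
(217, 214) 1.0719548 [0.4515 0.1105 0.1887]
(150, 230) 1.2534504 [0.4162 0.367  0.0012]
(242, 217) 1.1540648 [0.4481 0.0394 0.1048]
(236, 208) 1.1704346 [0.4787 0.059  0.093 ]
(244, 224) 1.236537 [0.4309 0.0363 0.0187]
(225, 187) 1.1197278 [0.5386 0.0892 0.1536]
(289, 162) 1.1450858 [ 0.618 -0.114  0.139]
(294, 218) 1.1384459 [ 0.4407 -0.1259  0.1185]
(157, 180) 1.2819064 [ 0.5944  0.3466 -0.0004]
(150, 217) 1.070202 [0.4457 0.3115 0.1908]
(185, 205) 1.0830549 [0.481  0.208  0.1826]
(183, 190) 1.0917611 [0.5272 0.215  0.1809]
(213, 230) 1.2364455 [0.4122 0.1434 0.0165]
side red [257 210   5  15  72] [259.  216.9] z 5/50/95 [0.1124 0.1369 0.1537] med [0.539  0.095  0.1369]
side red [227 215  10  10  79] [231.9 219.8] z 5/50/95 [0.054  0.0614 0.0637] med [0.6296 0.0302 0.0614]
side blue [280 191  25  29 235] [295.3 204.7] z 5/50/95 [0.0138 0.0411 0.1061] med [ 0.421  -0.0984  0.0411]
```

```bash
python3 - <<'E'
from h import *
np.set_printoptions(precision=4,suppress=True)
n="top"
p=cv2.imread(f"pics/{n}0.png")[:,:,::-1]; d=np.load(f"pics/{n}0.npy"); X=cloud(n,d)
def stats(m): q=X[m]; return m.sum(), np.nanmedian(q,0), np.nanmin(q,0),np.nanmax(q,0), (np.nanmin(q,0)+np.nanmax(q,0))/2
roi=np.zeros(d.shape,bool); roi[190:245,195:262]=1
Z=X[...,2]
hsv=cv2.cvtColor(np.ascontiguousarray(p),cv2.COLOR_RGB2HSV);H,S,V=[hsv[...,i].astype(int) for i in range(3)]
plate=roi&(S<70)&(Z<.022)&(Z>.004)
q=X[plate][:,:2]; r=cv2.minAreaRect((q*1000).astype(np.float32)); print("plate",r,cv2.boxPoints(r))
post=roi&(Z>.183)&(S<60); print("post",stats(post))
q=X[post]; c,rad=cv2.minEnclosingCircle((q[:,:2]*1000).astype(np.float32)); print(c,rad)
br=roi&(Z>.084)&(Z<.098)&(S<60); print("bridge",stats(br)); r=cv2.minAreaRect((X[br][:,:2]*1000).astype(np.float32)); print(r,cv2.boxPoints(r).tolist())
lug=roi&(Z>.099)&(Z<.111)&(S>120); r=cv2.minAreaRect((X[lug][:,:2]*1000).astype(np.float32)); print("lug",r,cv2.boxPoints(r).tolist())
# holes: pixel-level
for v in range(203,228):
    print(v," ".join("%4d"%(1000*Z[v,u]) for u in range(228,256)))
E
```

```text
plate ((456.7884216308594, 85.10601806640625), (128.84242248535156, 177.14959716796875), 5.96820592880249) [[383.5067 166.5024]
 [401.9261  -9.687 ]
 [530.0702   3.7096]
 [511.6507 179.899 ]]
post (np.int64(101), array([0.4605, 0.1192, 0.1889]), array([0.4425, 0.0985, 0.1831]), array([0.48  , 0.177 , 0.1934]), array([0.4612, 0.1377, 0.1882]))
(465.58197021484375, 137.73904418945312) 41.80146789550781
bridge (np.int64(182), array([0.4757, 0.0303, 0.0906]), array([0.4003, 0.0011, 0.085 ]), array([0.5086, 0.1051, 0.0975]), array([0.4544, 0.0531, 0.0912]))
((455.196533203125, 47.92903137207031), (100.41661071777344, 94.7017822265625), 75.65519714355469) [[396.8824768066406, 11.01760482788086], [488.6316833496094, -12.445392608642578], [513.5106201171875, 84.8404541015625], [421.7613830566406, 108.30345153808594]]
lug ((457.0717468261719, 60.45338821411133), (138.0865478515625, 73.4090805053711), 40.49075698852539) [[380.73040771484375, 43.536033630371094], [428.39678955078125, -12.2923583984375], [533.4130859375, 77.37074279785156], [485.7467041015625, 133.19912719726562]]
203   13   11   11   13   11    8   12   15   14   11   12   15    9   14    9    6   13    9   11    9   89   91   91   91   12   12    2    4
204   11   11   11   11   11   12   12    6   11   13   12   13   92   87   92   89   91   92   93   90   91   89   90   86   86   10    0    1
205    4   10   10   14    7    8   11   87   89   89   91   89   88   88   90   89   91   89   93   91   90   93   88   90   88   11   -2   -3Traceback (most recent call last):
  File "<stdin>", line 17, in <module>
  File "<stdin>", line 17, in <genexpr>
ValueError: cannot convert float NaN to integer
```

```bash
python3 - <<'E'
from h import *
np.set_printoptions(precision=4,suppress=True)
n="top"
p=cv2.imread(f"pics/{n}0.png")[:,:,::-1]; d=np.load(f"pics/{n}0.npy"); X=cloud(n,d)
Z=X[...,2]
hsv=cv2.cvtColor(np.ascontiguousarray(p),cv2.COLOR_RGB2HSV);H,S,V=[hsv[...,i].astype(int) for i in range(3)]
for v in range(203,230):
    print(v," ".join("%4d"%(1000*np.nan_to_num(Z[v,u])) for u in range(228,256)))
# post top: 
for v in range(205,224):
    print(v," ".join("%4d"%(1000*np.nan_to_num(Z[v,u])) for u in range(204,230)))
red=(((H<6)|(H>172))&(S>150)&(V>90)); red[:, :215]=0; red[:,235:]=0; red[:175]=0; red[200:]=0
t=red&(Z>.147); v,u=np.nonzero(t); print("red top",u.mean(),v.mean(),len(u),np.nanmean(X[t],0), onz("top",u.mean(),v.mean(),.153))
E
```

```text
203   13   11   11   13   11    8   12   15   14   11   12   15    9   14    9    6   13    9   11    9   89   91   91   91   12   12    2    4
204   11   11   11   11   11   12   12    6   11   13   12   13   92   87   92   89   91   92   93   90   91   89   90   86   86   10    0    1
205    4   10   10   14    7    8   11   87   89   89   91   89   88   88   90   89   91   89   93   91   90   93   88   90   88   11   -2   -3
206    8    9    9   13   14    5   10   91   88   89   91   84   85   87   88   90   87   89    0   90   87   93   89   93   90    8    3   -2
207   11   10   13   11   12   11   13   10   89   93   93   90   88   93   90   90   94   92   90   92   89   93   89   93   89    5    0   -1
208   11   13   11    9   12   17   14   11   92   92   89   91   91   91   90   88   91   90   92   93   94   88   92   82   90    9    2   -1
209   12   11   15   14    8   12    7    3   88   89   88   89   91   90   86   89   91   91   92   87   93   87   92   86   90   14    0    2
210   12    8   11   10   10   12   12    8   93   94   90   87   86   96   91   91   82   8
[... 4706 characters left out ...]
2   12   12  158  162  159  162  161  162  164  159  160  149  133  106  104  101  105  102
220    0    6   12   10   10   12   12   10   13   12   10  162  161  161  159  160  163  156  145  130  108  105  101  105  103  101
221    3   15   12   13    6    9    8   18   16   11   13   75  117  154  154  154  148  134  125  106  103  106  106  106  104  104
222    0   11    9   12   11   10   14   12    9    8    9   12   76   78  103  103  107  102   90   77   79   98  104   99  103  103
223    1    5   13   11    9   12    9    6   15   14    9   13   13   11   79   77   81   77   76   77   66   43   33   10    6  100
red top 226.0 187.34375 32 [0.5376 0.0862 0.1523] [0.5375 0.0862 0.153 ]
```

```bash
python3 - <<'E'
from h import *
np.set_printoptions(precision=4,suppress=True)
d=np.load("pics/top0.npy"); X=cloud("top",d); Z=X[...,2]
m=np.zeros(d.shape,bool); m[208:219,211:224]=1; m&=(Z>.182)
v,u=np.nonzero(m); P=onz("top",u.mean(),v.mean(),.19); print("post",u.mean(),v.mean(),P)
m=np.zeros(d.shape,bool); m[217:228,238:250]=1; m&=(Z<.0965); v,u=np.nonzero(m); U=onz("top",u.mean(),v.mean(),.105); print("uhole",u.mean(),v.mean(),U,np.linalg.norm((U-P)[:2]),np.degrees(np.arctan2(*(U-P)[1::-1])))
G=np.array([.5375,.0862,.153]); print("grip r",np.linalg.norm((G-P)[:2]),np.degrees(np.arctan2(*(G-P)[1::-1])))
pl=np.array([.4542,.1100]); 
dn=np.array([.104,-.9946])
for o in (P[:2],pl): print("lower hole",o+.08*dn)
L=pl+.08*dn; print(proj("top",[*L,.091]),proj("top",[*(P[:2]+.08*dn),.091]))
# bridge visible: plane z .091 edges
m=np.zeros(d.shape,bool); m[202:216,228:256]=1; m&=(Z>.083)&(Z<.097)
pts=X[m][:,:2]*1000; print(cv2.boxPoints(cv2.minAreaRect(pts.astype(np.float32))), cv2.minAreaRect(pts.astype(np.float32)))
print("red side-based", tri(226,187.3,259.3,212))
# fork geometry
for v in range(170,225):
    pass
m=(Z>.14)&(Z<.23); m[:, :140]=0; m[:,212:]=0; m[:168]=0; m[230:]=0
im=np.zeros(d.shape,np.uint8); im[m]=255; print(m.sum())
k,l,st,ce=cv2.connectedComponentsWithStats(im)
for i in range(1,k):
    if st[i,4]>10: q=X[l==i]; print(st[i]); print(q[np.argmax(q[:,1])],q[np.argmax(q[:,0])],q[np.argmin(q[:,0])])
for (u,v) in [(153,177),(160,179),(167,181),(175,183),(185,185),(175,222),(160,218),(150,216),(143,214),(141,213)]:
    print(u,v,X[v,u], onz("top",u,v,.19))
E
```

```text
post 216.9322033898305 213.47457627118644 [0.453  0.1106 0.19  ]
uhole 243.6451612903226 222.09677419354838 [0.4316 0.0343 0.105 ] 0.07921274707015998 -105.6338773131873
grip r 0.0879874171977124 -16.09803893941231
lower hole [0.4613 0.031 ]
lower hole [0.4625 0.0304]
(np.float64(244.86803158897362), np.float64(212.85967851944338)) (np.float64(244.68976685842924), np.float64(213.24212668044396))
[[449.1477  58.4127]
 [455.102    2.8792]
 [496.1697   7.2824]
 [490.2154  62.816 ]] ((472.65869140625, 32.84757995605469), (41.30311965942383, 55.85184860229492), 6.119836330413818)
red side-based (array([0.5385, 0.0866, 0.1482]), np.float64(6.26162455622763e-05))
612
[141 175  71  50 612]
[0.4511 0.3357 0.201 ] [0.5719 0.2972 0.1985] [0.4243 0.2354 0.1788]
153 177 [0.5655 0.3027 0.2002] [0.5675 0.3057 0.19  ]
160 179 [ 0.5979  0.3359 -0.0009] [0.5609 0.284  0.19  ]
167 181 [0.5555 0.264  0.1836] [0.5543 0.2624 0.19  ]
175 183 [0.5496 0.2402 0.1793] [0.5477 0.2378 0.19  ]
185 185 [0.5426 0.2091 0.1804] [0.5409 0.2072 0.19  ]
175 222 [0.4303 0.2382 0.1803] [0.4296 0.236  0.19  ]
160 218 [0.4428 0.283  0.1839] [0.4423 0.2814 0.19  ]
150 216 [0.4489 0.3122 0.1886] [0.4487 0.3118 0.19  ]
143 214 [0.4537 0.3287 0.2044] [0.4551 0.3332 0.19  ]
141 213 [0.457  0.3354 0.2025] [0.4582 0.3394 0.19  ]
```

```bash
python3 - <<'E'
from h import *
np.set_printoptions(precision=3,suppress=True)
d=np.load("pics/top0.npy"); X=cloud("top",d); Z=X[...,2]
# height map in coarse world grid (max z), x .3-.85, y .5..-.6
xs=np.arange(.34,.86,.04); ys=np.arange(.48,-.62,-.04)
q=X[:270].reshape(-1,3); q=q[~np.isnan(q[:,0])]
print("x\\y  "+" ".join("%4d"%(y*100) for y in ys))
for x in xs[::-1]:
    r=[]
    for y in ys:
        m=(abs(q[:,0]-x)<.02)&(abs(q[:,1]-y)<.02); r.append("%4d"%(1000*np.max(q[m,2])) if m.any() else "   .")
    print("%.2f "%x," ".join(r))
for (u,v) in [(130,212),(127,218),(138,207),(340,225),(375,232),(289,160)]: print(u,v,X[v,u])
E
```

```text
x\y    48   44   40   36   32   28   24   20   16   12    8    4    0   -3   -7  -11  -15  -19  -23  -27  -31  -35  -39  -43  -47  -51  -55  -59
0.82   203  205  559  561  561  561  561  561  561  561  562  561  562  561  563  561  560    5  408  408  407  408  408    .    .    .    .  105
0.78   205  203  498  502  490  486  488  490  497  499  496  501  505  508  515  518  545    5  408  409  409  407  408  402    .    .    .   63
0.74   204  203  284  279  263  269  266  266  269  272  273  279  281  281  291  297  312    5  408  409  408  409  408    .    .    .    .   63
0.70   205  203  202  148  150  115  126  128  128  127  128  128  127  114    6    6    5    8  408  408  409  408  409  404    .    .    .   64
0.66   202  196  147  149  146  113  116  119  117  116  119  117  116    7   90   89   86    5  408  408  409  408  408  404    .    .    .   62
0.62   143  141  143  143  133    8    5    6    6    7    6   65   66    5   91  144   90    5  408  409  409  409  408  404    .    .    .    4
0.58    51   50    4    7  204  203    6    4    5    5    7    9    4    7    
[... 419 characters left out ...]
  108  107    4   54  123   52    5  406  407  407  408  408  399   44   41   21   12
0.42   263   60    4    4    4  184  183    5   16  164  160  108  109    6   51  122  116    6   50   50   50   92   90   87  587  579   22   11
0.38   278  245    6    5    5    5    3    5   21   15   14  102  103    7    5  120  125    5   50   46   50   92   86   91  618   35   19    7
0.34   276  248    2    5    5    6    3    4    3    3    5    4    3    5    3    4    5    7    4   50   50   89  677  672  628    2   19    5
130 212 [0.475 0.419 0.061]
127 218 [0.455 0.429 0.06 ]
138 207 [0.498 0.412 0.002]
340 225 [ 0.422 -0.299 -0.002]
375 232 [ 0.394 -0.409  0.035]
289 160 [ 0.625 -0.114  0.136]
```

```bash
python3 - <<'E'
from h import *
p=cv2.imread("pics/top0.png")[:,:,::-1]; crop(p,255,145,335,245,6,"pics/t3.png")
d=np.load("pics/top0.npy"); X=cloud("top",d); Z=X[...,2]
np.set_printoptions(precision=4,suppress=True)
# orange
hsv=cv2.cvtColor(np.ascontiguousarray(p),cv2.COLOR_RGB2HSV);H,S,V=[hsv[...,i].astype(int) for i in range(3)]
m=np.zeros(d.shape,bool); m[150:172,280:300]=1; m&=(Z>.118); v,u=np.nonzero(m); print("handle top?",len(u),u.mean(),v.mean(),np.nanpercentile(Z[m],[10,50,90]),onz("top",u.mean(),v.mean(),.140))
for v in range(150,180): print(v," ".join("%4d"%(1000*np.nan_to_num(Z[v,u])) for u in range(274,302)))
for v in range(194,246): print(v," ".join("%4d"%(1000*np.nan_to_num(Z[v,u])) for u in range(280,308)))
E
```

```text
handle top? 77 289.5844155844156 160.24675324675326 [0.1313 0.1387 0.142 ] [ 0.6234 -0.1159  0.14  ]
150   -3    1    4   -2    2    0    0   -4    0    5    2   -2   -4   -5   -1   -2    0   -2   -3   -1    0    1   -1    2    1   -7    0    0
151    0    1    1   -3    1   -1    2    0   -1    0   -3    0   -4    0    0    2    3    1   -3   -1   -3   -6    0    1    0    0    0   -2
152   -1   -5    0    2    0   -1   -4   -2    0    0    0    0    0    0    1    2    0   -2    1   -3    1  -10   -1    0    2   -1   -3    2
153   -1    6   -2   -3   -3    0    1   -2   -4   -4   -1   -2    1   -2    0   -3   -3   -1   -1    1   -1    0   -5   -1   -1    0   -1    0
154   -2    0    2    0    0    0    0   -3   -1   84   89   86   86    2   -4    0   -2    0    2   -4    2  -10   -3   -3   -3   -1    0    0
155   -2   -2   -1    2   -1    1    0    0   -1   83   80   89   87   83   84   83    1    0    0   -5    0   -9    0    0    1    0   -5    0
156    2    3    0   -2    6   -3    1   -1   87   84   87   84   83  135  140  138  138  137  138   86    3   -4   -2    3   -1    2  
[... 10108 characters left out ...]
   1   -2    1    3    3    1    1   -1    1   -1    0   -4   -5    2    4   -5   -3  119  115  119    2  114    1   -1   -2
242   -3   -1   -1   -1   -2    2    0    1   -4   -2    1    2   -3   -4    2   -4    0    1   -9   -2  113  122  125  122  120   -1    0    4
243   -2    0    1    0    1    0    6    0   -2    1    2   -1   -1   -3    0    0   -1   -2   -8  114  118  122   -1    1    1   -3    0    2
244   -1    0    3   -3   -2   -5   -1    0    1   -2   -3    1    1    0   -6   -2   -2    0  -10    0    0    0    2    0   -2    0    1    1
245    0    0   -1   -2   -1    0    3   -4   -1   -1    1   -1    0   -3   -1   -2   -3   -1   -7   -1    4    0    1    0    2   -1    2    0
```

View pics/t3.png

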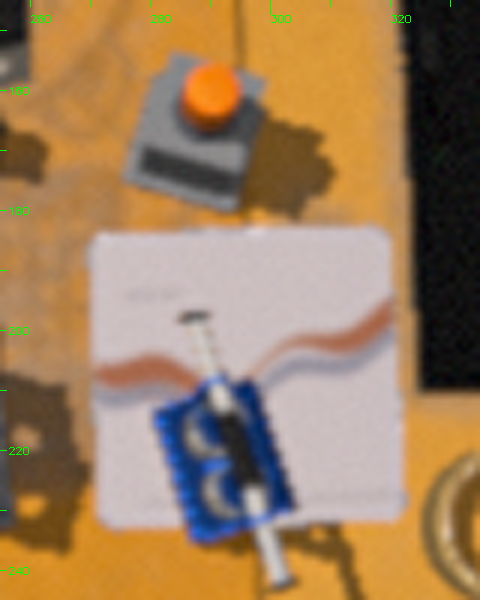

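```bash
python3 - <<'E'
from h import *
np.set_printoptions(precision=3,suppress=True)
for n in ("top","side"):
    d=np.load(f"pics/{n}0.npy"); X=cloud(n,d).reshape(-1,3); X=X[~np.isnan(X[:,0])]
    for lo in np.arange(.15,.6,.05):
        m=(X[:,2]>lo)&(X[:,2]<lo+.05)&(X[:,1]>-.25)&(X[:,1]<-.0)&(X[:,0]>.6)&(X[:,0]<1)
        if m.sum()>3: print(n,round(lo,2),m.sum(),"xmin",np.percentile(X[m,0],[1,5]),"ymin",np.percentile(X[m,1],[1,50]))
d=np.load("pics/top0.npy"); X=cloud("top",d); Z=X[...,2]
m=np.zeros(Z.shape,bool); m[150:170,280:300]=1; m&=Z>.1335; v,u=np.nonzero(m); print("handle",len(u),u.mean(),v.mean(),onz("top",u.mean(),v.mean(),.14))
u1,v1=u.mean(),v.mean()
p=cv2.imread("pics/side0.png"); hsv=cv2.cvtColor(p,cv2.COLOR_BGR2HSV); H,S,V=[hsv[...,i].astype(int) for i in range(3)]
m=(H>5)&(H<14)&(S>215)&(V>170); m[:165]=0;m[190:]=0;m[:,:228]=0;m[:,246:]=0
v,u=np.nonzero(m); print("side orange",u.min(),u.max(),v.min(),v.max(),u.mean())
for vv in (171,172.5,174): print(tri(u1,v1,u.mean(),vv))
print("proj of handle top in side",proj("side",[.6245,-.1165,.14]),proj("side",[.6245,-.1165,.10]))
# caddy bar ends
m=np.zeros(Z.shape,bool); m[195:246,283:306]=1; m&=(Z>.108)&(Z<.126)
pts=X[m]; r=cv2.fitLine((pts[:,:2]).astype(np.float32),cv2.DIST_HUBER,0,.01,.01).ravel(); dv=r[:2]; s=(pts[:,:2]-r[2:])@dv
print("bar z",np.median(pts[:,2]),"dir",dv,np.degrees(np.arctan2(dv[1],dv[0])),"len",s.max()-s.min(),"centre",r[2:]+dv*(s.max()+s.min())/2, np.percentile(s,[0,1,99,100]))
bl=m&(cv2.imread("pics/top0.png").max(-1)<90); v,u=np.nonzero(bl); k=(v>205)&(v<230); print("sleeve",k.sum(),u[k].mean(),v[k].mean(),v[k].min(),v[k].max(),onz("top",u[k].mean(),v[k].mean(),.119))
E
```

```text
top 0.15 403 xmin [0.604 0.617] ymin [-0.249 -0.241]
top 0.2 578 xmin [0.604 0.622] ymin [-0.249 -0.24 ]
top 0.25 954 xmin [0.608 0.633] ymin [-0.243 -0.117]
top 0.3 981 xmin [0.606 0.631] ymin [-0.243 -0.126]
top 0.35 1123 xmin [0.605 0.625] ymin [-0.243 -0.134]
top 0.4 1176 xmin [0.611 0.653] ymin [-0.25 -0.1 ]
top 0.45 1229 xmin [0.786 0.789] ymin [-0.163 -0.066]
top 0.5 1207 xmin [0.794 0.798] ymin [-0.162 -0.074]
top 0.55 843 xmin [0.802 0.803] ymin [-0.161 -0.08 ]
side 0.15 579 xmin [0.602 0.609] ymin [-0.247 -0.242]
side 0.2 712 xmin [0.601 0.608] ymin [-0.247 -0.242]
side 0.25 1075 xmin [0.603 0.614] ymin [-0.247 -0.241]
side 0.3 1138 xmin [0.602 0.614] ymin [-0.247 -0.241]
side 0.35 1275 xmin [0.603 0.613] ymin [-0.247 -0.241]
side 0.4 490 xmin [0.616 0.662] ymin [-0.249 -0.098]
side 0.45 460 xmin [0.785 0.789] ymin [-0.16  -0.079]
side 0.5 457 xmin [0.795 0.798] ymin [-0.163 -0.078]
side 0.55 203 xmin [0.802 0.804] ymin [-0.159 -0.07 ]
handle 66 289.8484848484849 159.74242424242425 [ 0.625 -0.117  0.14 ]Traceback (most recent call last):
  File "<stdin>", line 13, in <module>
    return umr_minimum(a, axis, None, out, keepdims, initial, where)
ValueError: zero-size array to reduction operation minimum which has no identity
```

```bash
python3 - <<'E'
from h import *
np.set_printoptions(precision=4,suppress=True)
d=np.load("pics/side0.npy"); X=cloud("side",d).reshape(-1,3); X=X[~np.isnan(X[:,0])]
for lo in np.arange(.1,.6,.05):
        m=(X[:,2]>lo)&(X[:,2]<lo+.05)&(X[:,1]>-.2)&(X[:,1]<-.0)&(X[:,0]>.65)&(X[:,0]<1)
        if m.sum()>3: print(round(lo,2),m.sum(),"xmin",np.percentile(X[m,0],[1,5]))
d=np.load("pics/top0.npy"); X=cloud("top",d); Z=X[...,2]
p=cv2.imread("pics/side0.png"); hsv=cv2.cvtColor(p,cv2.COLOR_BGR2HSV); H,S,V=[hsv[...,i].astype(int) for i in range(3)]
m=(H>=3)&(H<16)&(S>180)&(V>150); m[:165]=0;m[186:]=0;m[:,:228]=0;m[:,246:]=0
v,u=np.nonzero(m); print("side orange",u.min(),u.max(),v.min(),v.max(),u.mean())
for vv in (171,172.5,174): print(tri(289.85,159.74,u.mean(),vv))
print("proj of handle top in side",proj("side",[.6245,-.1165,.14]),proj("side",[.6245,-.1165,.10]))
m=np.zeros(Z.shape,bool); m[195:246,283:306]=1; m&=(Z>.108)&(Z<.126)
pts=X[m]; r=cv2.fitLine((pts[:,:2]).astype(np.float32),cv2.DIST_HUBER,0,.01,.01).ravel(); dv=r[:2]; s=(pts[:,:2]-r[2:])@dv
print("bar z",np.median(pts[:,2]),"dir",dv,np.degrees(np.arctan2(dv[1],dv[0])),"len",s.max()-s.min(),"centre",r[2:]+dv*(s.max()+s.min())/2, np.percentile(s,[0,1,99,100]))
bl=m&(cv2.imread("pics/top0.png").max(-1)<90); v,u=np.nonzero(bl); k=(v>205)&(v<230); print("sleeve",k.sum(),u[k].mean(),v[k].mean(),v[k].min(),v[k].max(),onz("top",u[k].mean(),v[k].mean(),.119))
E
```

```text
0.1 124 xmin [0.6633 0.6675]
0.2 88 xmin [0.7458 0.7464]
0.25 360 xmin [0.749  0.7502]
0.3 347 xmin [0.759  0.7624]
0.35 374 xmin [0.768  0.7714]
0.4 413 xmin [0.7764 0.7797]
0.45 460 xmin [0.785  0.7892]
0.5 457 xmin [0.7951 0.798 ]
0.55 203 xmin [0.8022 0.8036]
side orange 233 240 171 183 236.59756097560975
(array([ 0.6252, -0.1163,  0.1466]), np.float64(0.0034259649236014857))
(array([ 0.6261, -0.1169,  0.1403]), np.float64(0.0022337735178852877))
(array([ 0.6271, -0.1175,  0.1338]), np.float64(0.0010329345540062156))
proj of handle top in side (np.float64(237.40085864879674), np.float64(172.7212578163875)) (np.float64(237.91095742670748), np.float64(182.31292159487592))
bar z 0.11769487448271608 dir [0.958  0.2868] 16.66424 len 0.15352578283047746 centre [ 0.4361 -0.1257] [-0.076  -0.0753  0.0762  0.0775]
sleeve 56 294.0357142857143 219.66071428571428 214 226 [ 0.4354 -0.1258  0.119 ]
```

Call:
{"method": "apply_moves", "body": {"moves": [[0, 0, -40, 0], [40, 0, -30, 0.1]], "jaw": 50}}

```text
t: 0.3
eef_pos: [0.177, -0.6117, 0.2949]
ee_rot: [-3.139, -0.003, 1.752]
force: [-0.1, -0.3, 0.5]
width: 0.0768
```

```bash
cat >> h.py <<'E'
def rows(start,yaw,wps,step=45,dy=.14,nd=0):
    """wps: list of (x,y,z,yaw). prints rows in tool frame (shift in frame before turn)"""
    pos=np.array(start,float); out=[]
    for x,y,z,w in wps:
        tgt=np.array([x,y,z]); D=tgt-pos; W=w-yaw
        n=int(max(1,np.ceil(np.linalg.norm(D)*1000/step),np.ceil(abs(W)/dy)))
        for i in range(n):
            rem=tgt-pos; k=n-i; s=rem/k*1000; dw=(w-yaw)/k
            tx=np.array([np.cos(yaw),np.sin(yaw)]); ty=np.array([np.sin(yaw),-np.cos(yaw)])
            r=[round(float(s[:2]@tx),nd),round(float(s[:2]@ty),nd),round(float(-s[2]),nd),round(float(-dw),3)]
            pos=pos+np.array([*( (r[0]*tx+r[1]*ty)/1000),-r[2]/1000]); yaw=yaw-r[3]; out.append(r)
        out.append("--")
    seq=[]; 
    for r in out:
        print(r if r!="--" else "-- wp")
    print("end",pos.round(4),round(yaw,4))
def st():
    s=arm.get_state(); print("t",s['t'],"pos",np.round(s['eef_pos'],4),"rot",np.round(s['ee_rot'],4),"F",np.round(s['force'],1),"M",np.round(s['moment'],2),"w",round(float(s['width']),4),"q",np.round(s['q'],2)); return s
E
python3 - <<'E'
from h import *
rows([.1764,-.6095,.2956],1.752,[(.30,-.30,.30,1.6),(.44,-.03,.29,1.4),(.5375,.0862,.24,1.265)],step=45)
E
```

```text
[35.0, 22.0, -1.0, 0.019]
[36.0, 22.0, -0.0, 0.019]
[36.0, 21.0, -1.0, 0.019]
[36.0, 20.0, -0.0, 0.019]
[37.0, 19.0, -1.0, 0.019]
[37.0, 19.0, -0.0, 0.019]
[38.0, 18.0, -1.0, 0.019]
[38.0, 17.0, -0.0, 0.019]
-- wp
[38.0, 21.0, 1.0, 0.029]
[39.0, 20.0, 1.0, 0.029]
[39.0, 19.0, 2.0, 0.028]
[40.0, 18.0, 1.0, 0.029]
[40.0, 17.0, 2.0, 0.028]
[40.0, 15.0, 1.0, 0.029]
[41.0, 14.0, 2.0, 0.028]
-- wp
[33.0, 19.0, 12.0, 0.034]
[33.0, 18.0, 13.0, 0.034]
[34.0, 17.0, 12.0, 0.034]
[35.0, 16.0, 13.0, 0.033]
-- wp
end [0.5378 0.0863 0.2396] 1.265
```

Call:
{"method": "apply_moves", "body": {"moves": [[35, 22, 0, 0.02], [36, 22, 0, 0.02], [36, 21, 0, 0.02], [36, 20, 0, 0.02], [37, 19, 0, 0.02]]}}

```text
t: 0.8
eef_pos: [0.2542, -0.4153, 0.2962]
ee_rot: [-3.141, -0.0, 1.651]
force: [1.4, -0.2, 1.0]
width: 0.0501
```

Call:
{"method": "apply_moves", "body": {"moves": [[37, 19, 0, 0.02], [38, 18, 0, 0.02], [38, 17, 0, 0.02], [38, 21, 0, 0.03], [39, 20, 0, 0.03]]}}

```text
t: 1.3
eef_pos: [0.3415, -0.2219, 0.2967]
ee_rot: [3.141, -0.0, 1.531]
force: [1.5, -0.6, -0.1]
width: 0.05
```

Call:
{"method": "apply_moves", "body": {"moves": [[39, 19, 0, 0.03], [40, 18, 0, 0.03], [40, 17, 0, 0.03], [40, 15, 0, 0.03], [41, 14, 0, 0.03]]}}

```text
t: 1.8
eef_pos: [0.444, -0.0306, 0.2966]
ee_rot: [3.141, -0.0, 1.382]
force: [1.1, -1.1, 0.2]
width: 0.0497
```

```bash
python3 - <<'E'
from h import *
s=st()
rows(s['eef_pos'],s['ee_rot'][2],[(.5375,.0862,.23,1.265),(.5375,.0862,.127,1.265)],step=40)
E
```

```text
t 1.8 pos [ 0.444  -0.0306  0.2966] rot [ 3.1414e+00 -3.0000e-04  1.3818e+00] F [ 1.1 -1.1  0.2] M [-0.15 -0.13 -0.01] w 0.0497 q [ 0.38 -0.08 -0.35 -0.   -1.3  -2.14]
[26.0, 14.0, 13.0, 0.023]
[27.0, 13.0, 13.0, 0.023]
[27.0, 13.0, 14.0, 0.024]
[28.0, 12.0, 13.0, 0.023]
[27.0, 12.0, 14.0, 0.024]
-- wp
[0.0, -0.0, 34.0, -0.0]
[0.0, -0.0, 34.0, -0.0]
[0.0, -0.0, 35.0, -0.0]
-- wp
end [0.5378 0.0858 0.1266] 1.2648
```

Call:
{"method": "apply_moves", "body": {"moves": [[26, 14, 13, 0.023], [27, 13, 13, 0.023], [27, 13, 14, 0.024], [28, 12, 13, 0.023], [27, 12, 14, 0.024]]}}

```text
t: 2.3
eef_pos: [0.5379, 0.0851, 0.2288]
ee_rot: [-3.141, 0.0, 1.265]
force: [-0.0, 0.4, 0.5]
width: 0.0498
```

Call:
{"method": "apply_moves", "body": {"moves": [[0, 0, 20, 0], [0, 0, 0, 0]]}}

```text
t: 2.5
eef_pos: [0.5358, 0.084, 0.2062]
ee_rot: [-3.137, 0.004, 1.266]
force: [-0.8, 0.5, 0.4]
width: 0.0501
```

```bash
python3 - <<'E'
from h import *
s=st(); o=grab("a"); crop(o["top"][0],130,150,290,250,5,"pics/a_t.png"); crop(o["side"][0],210,110,330,250,4,"pics/a_s.png")
rows(s['eef_pos'],s['ee_rot'][2],[(.5375,.0862,.127,1.265)],step=40)
E
```

```text
t 2.5 pos [0.5358 0.084  0.2062] rot [-3.1366  0.0038  1.2659] F [-0.8  0.5  0.4] M [-0.1   0.07 -0.06] w 0.0501 q [ 0.52  0.16 -0.31 -0.   -1.11 -2.39]
[1.0, 0.0, 40.0, 0.0]
[2.0, 1.0, 39.0, 0.001]
-- wp
end [0.5377 0.0866 0.1272] 1.2649
```

View pics/a_t.png

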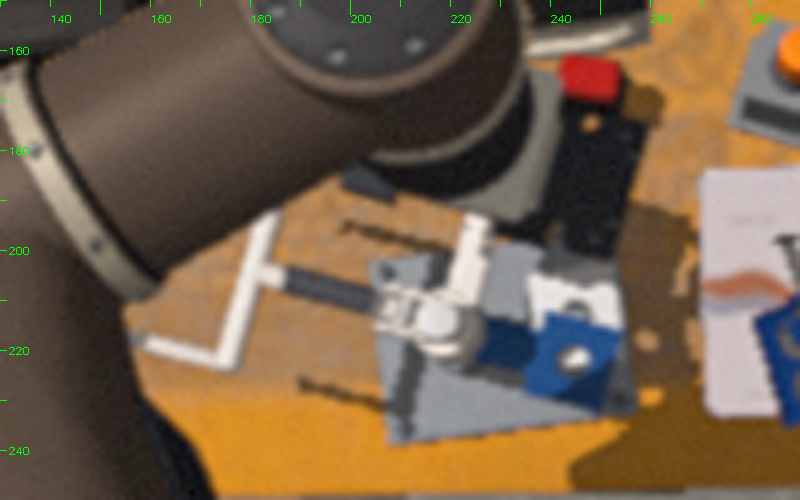

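View pics/a_s.png

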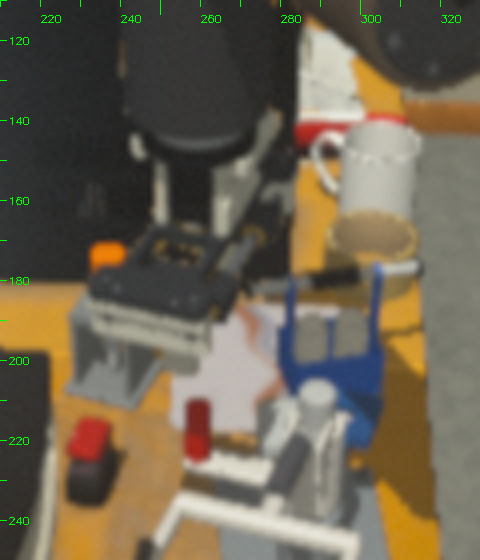

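Call:
{"method": "apply_moves", "body": {"moves": [[2, 1, 40, 0], [1, 0, 39, 0], [0, 0, 0, 0]]}}

```text
t: 2.9
eef_pos: [0.5366, 0.0851, 0.1276]
ee_rot: [-3.136, 0.004, 1.264]
force: [-0.6, -0.3, -0.5]
width: 0.0501
```

Call:
{"method": "apply_moves", "body": {"moves": [[0, 0, 0, 0], [0, 0, 0, 0], [0, 0, 0, 0], [0, 0, 0, 0], [0, 0, 0, 0]], "jaw": 15, "squeeze": 15}}

```text
t: 3.4
eef_pos: [0.54, 0.0866, 0.1321]
ee_rot: [3.14, -0.001, 1.266]
force: [-1.6, -1.0, 7.1]
width: 0.021
```

```bash
python3 - <<'E'
from h import *
s=st()
P=np.array([.4535,.1104]); a0=np.radians(-16.1)
g=np.array(s['eef_pos'][:2]); r=np.linalg.norm(g-P); a0=np.arctan2(*(g-P)[::-1]); print("r,a",r,np.degrees(a0))
w=[]
for a in np.linspace(a0,np.radians(10.3),9)[1:]: w.append((P[0]+r*np.cos(a),P[1]+r*np.sin(a),s['eef_pos'][2],s['ee_rot'][2]))
rows(s['eef_pos'],s['ee_rot'][2],w,nd=1)
E
```

```text
t 3.4 pos [0.54   0.0866 0.1321] rot [ 3.1398e+00 -9.0000e-04  1.2660e+00] F [-1.6 -1.   7.1] M [-0.51  0.55  0.05] w 0.021 q [ 0.52  0.23 -0.4   0.   -0.94 -2.39]
r,a 0.0897083016299711 -15.390126650868025
[5.0, -0.3, -0.0, -0.0]
-- wp
[5.0, -0.6, -0.0, -0.0]
-- wp
[5.0, -0.9, -0.0, -0.0]
-- wp
[4.8, -1.2, -0.0, -0.0]
-- wp
[4.9, -1.4, -0.0, -0.0]
-- wp
[4.7, -1.7, -0.0, -0.0]
-- wp
[4.6, -2.0, -0.0, -0.0]
-- wp
[4.5, -2.2, -0.0, -0.0]
-- wp
end [0.5417 0.1264 0.1321] 1.266
```

Call:
{"method": "apply_moves", "body": {"moves": [[5, 0, 0, 0], [5, -0.5, 0, 0], [5, -1, 0, 0], [5, -1, 0, 0]]}}

```text
t: 3.8
eef_pos: [0.5441, 0.1056, 0.132]
ee_rot: [3.139, 0.001, 1.267]
force: [2.6, -5.2, 4.6]
width: 0.0218
```

```bash
python3 - <<'E'
from h import *
s=st()
P=np.array([.4535,.1104]); g=np.array(s['eef_pos'][:2]); r=np.linalg.norm(g-P); a0=np.arctan2(*(g-P)[::-1]); print("r,a",r,np.degrees(a0))
E
```

```text
t 3.8 pos [0.5441 0.1056 0.132 ] rot [3.1390e+00 5.0000e-04 1.2666e+00] F [ 2.6 -5.2  4.6] M [-2.32 -0.82  0.32] w 0.0218 q [ 0.55  0.24 -0.39  0.   -0.94 -2.42]
r,a 0.09075520314247852 -3.0048712182490767
```

Call:
{"method": "apply_moves", "body": {"moves": [[4.8, -1.4, 0, 0], [4.7, -1.6, 0, 0], [4.6, -1.9, 0, 0], [4.5, -2, 0, 0]]}}

```text
t: 4.2
eef_pos: [0.543, 0.1252, 0.132]
ee_rot: [3.139, 0.001, 1.267]
force: [10.6, -27.9, 1.5]
width: 0.0219
```

```bash
python3 - <<'E'
from h import *
s=st()
P=np.array([.4535,.1104]); g=np.array(s['eef_pos'][:2]); r=np.linalg.norm(g-P); a0=np.arctan2(*(g-P)[::-1]); print("r,a",r,np.degrees(a0))
E
```

```text
t 4.2 pos [0.543  0.1252 0.132 ] rot [3.1391e+00 1.2000e-03 1.2667e+00] F [ 10.6 -27.9   1.5] M [-10.88  -4.05   0.22] w 0.0219 q [ 0.58  0.25 -0.38  0.   -0.94 -2.46]
r,a 0.09076378520939128 9.385031793033782
```

Call:
{"method": "apply_moves", "body": {"moves": [[-2, 0.5, 0, 0], [0, 0, 0, 0]]}}

```text
t: 4.4
eef_pos: [0.5432, 0.1244, 0.132]
ee_rot: [3.139, -0.002, 1.266]
force: [2.2, -2.4, 5.5]
width: 0.0215
```

Call:
{"method": "apply_moves", "body": {"moves": [[0, 0, 0, 0], [0, 0, 0, 0], [0, 0, 0, 0], [0, 0, 0, 0], [0, 0, -20, 0]], "jaw": 60}}

```text
t: 4.9
eef_pos: [0.54, 0.1235, 0.1481]
ee_rot: [-3.137, 0.004, 1.265]
force: [0.4, -0.1, -0.1]
width: 0.0558
```

Call:
{"method": "apply_moves", "body": {"moves": [[0, 0, -40, 0], [0, 0, -40, 0], [0, 0, -30, 0], [0, 0, 0, 0]]}}

```text
t: 5.3
eef_pos: [0.5439, 0.125, 0.2654]
ee_rot: [3.136, -0.005, 1.266]
force: [-0.8, 0.2, 0.4]
width: 0.06
```

```bash
python3 - <<'E'
from h import *
s=st(); o=grab("b"); crop(o["top"][0],110,140,310,250,4,"pics/b_t.png"); crop(o["side"][0],210,110,340,290,4,"pics/b_s.png") if 0 else crop(o["side"][0],210,140,340,280,4,"pics/b_s.png")
rows(s['eef_pos'],s['ee_rot'][2],[(.56,.02,.26,2.26),(.6245,-.1168,.25,3.246)],step=40)
E
```

```text
t 5.3 pos [0.5439 0.125  0.2654] rot [ 3.1358 -0.005   1.2662] F [-0.8  0.2  0.4] M [ 0.01 -0.06 -0.  ] w 0.06 q [ 0.58  0.14 -0.19  0.   -1.23 -2.45]
[-12.0, 6.0, 1.0, -0.124]
[-13.0, 4.0, 1.0, -0.124]
[-13.0, 3.0, 1.0, -0.124]
[-13.0, 1.0, 0.0, -0.124]
[-13.0, -0.0, 1.0, -0.124]
[-13.0, -2.0, 0.0, -0.125]
[-13.0, -4.0, 1.0, -0.124]
[-12.0, -5.0, 0.0, -0.125]
-- wp
[-18.0, -5.0, 1.0, -0.123]
[-18.0, -7.0, 1.0, -0.123]
[-17.0, -9.0, 1.0, -0.123]
[-15.0, -11.0, 1.0, -0.123]
[-14.0, -13.0, 2.0, -0.123]
[-12.0, -14.0, 1.0, -0.124]
[-10.0, -16.0, 2.0, -0.123]
[-9.0, -17.0, 1.0, -0.124]
-- wp
end [ 0.6245 -0.1171  0.2504] 3.2462
```

View pics/b_t.png

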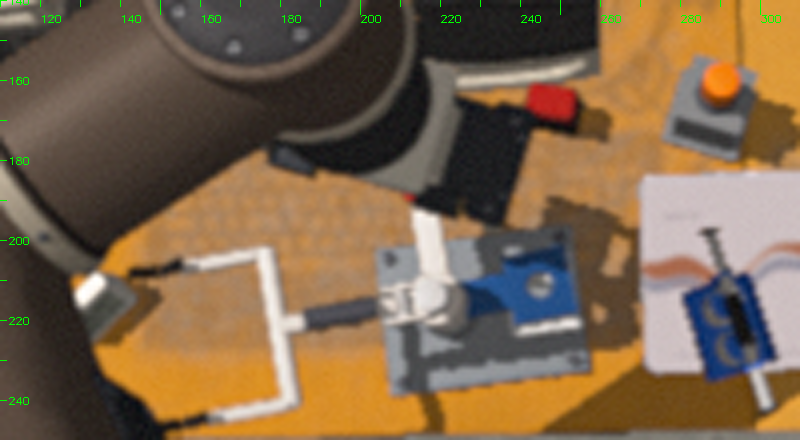

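View pics/b_s.png

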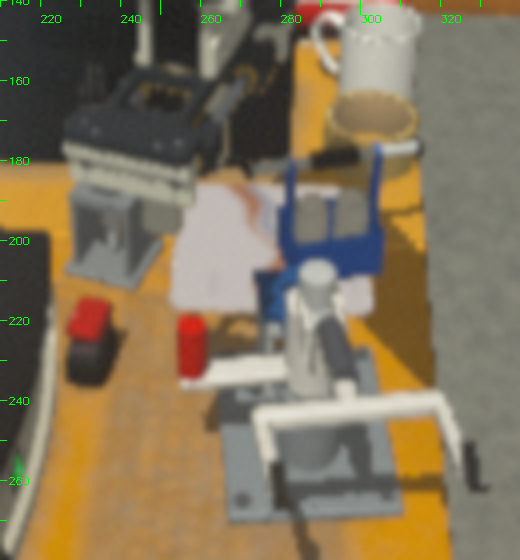

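Call:
{"method": "apply_moves", "body": {"moves": [[-12, 6, 1, -0.124], [-13, 4, 1, -0.124], [-13, 3, 1, -0.124], [-13, 1, 0, -0.124], [-13, 0, 1, -0.124]]}}

```text
t: 5.9
eef_pos: [0.5514, 0.0579, 0.2548]
ee_rot: [-3.139, -0.0, 1.891]
force: [0.5, -0.1, 0.5]
width: 0.06
```

Call:
{"method": "apply_moves", "body": {"moves": [[-13, -2, 0, -0.125], [-13, -4, 1, -0.124], [-12, -5, 0, -0.125], [-18, -5, 1, -0.123], [-18, -7, 1, -0.123]]}}

```text
t: 6.4
eef_pos: [0.5735, -0.0158, 0.2518]
ee_rot: [-3.14, -0.002, 2.511]
force: [-0.2, -0.0, 1.0]
width: 0.0601
```

Call:
{"method": "apply_moves", "body": {"moves": [[-17, -9, 1, -0.123], [-15, -11, 1, -0.123], [-14, -13, 2, -0.123], [-12, -14, 1, -0.124], [-10, -16, 2, -0.123]]}}

```text
t: 6.9
eef_pos: [0.6132, -0.1014, 0.2446]
ee_rot: [-3.142, -0.003, 3.127]
force: [-0.4, 1.2, 0.6]
width: 0.0601
```

Call:
{"method": "apply_moves", "body": {"moves": [[-9, -17, 1, -0.124], [0, 0, 20, 0], [0, 0, 20, 0], [0, 0, 0, 0], [0, 0, 0, 0]]}}

```text
t: 7.4
eef_pos: [0.6218, -0.118, 0.2046]
ee_rot: [-3.141, -0.003, -3.038]
force: [0.0, 0.8, -0.2]
width: 0.0599
```

```bash
python3 - <<'E'
from h import *
np.set_printoptions(precision=4,suppress=True)
s=st(); o=grab("c"); crop(o["top"][0],110,140,310,250,4,"pics/c_t.png"); crop(o["side"][0],210,110,340,250,4,"pics/c_s.png")
rows(s['eef_pos'],s['ee_rot'][2],[(.6245,-.1168,.103,3.246)],step=40)
p,d=o["top"]; X=cloud("top",d); Z=X[...,2]
m=np.zeros(d.shape,bool); m[205:218,235:250]=1; m&=(Z<.0965); v,u=np.nonzero(m); print("uhole",len(u),u.min(),u.max(),v.min(),v.max(),onz("top",u.mean(),v.mean(),.105))
for v in range(203,224): print(v," ".join("%4d"%(1000*np.nan_to_num(Z[v,u])) for u in range(230,258)))
E
```

```text
t 7.4 pos [ 0.6218 -0.118   0.2046] rot [-3.1414 -0.0026 -3.0375] F [ 0.   0.8 -0.2] M [0.02 0.06 0.04] w 0.0599 q [ 0.12  0.31 -0.12  0.   -1.15 -0.02]
[-0.0, 0.0, 2.0, -0.14]
[-0.0, 0.0, 2.0, -0.14]
[-0.0, 0.0, 2.0, -0.14]
[-0.0, -0.0, 2.0, -0.14]
[-0.0, -0.0, 2.0, -0.14]
[-0.0, -0.0, 2.0, -0.14]
[-0.0, -0.0, 2.0, -0.14]
[-0.0, -0.0, 2.0, -0.14]
[-0.0, -0.0, 2.0, -0.14]
[-0.0, -0.0, 2.0, -0.14]
[-0.0, -0.0, 2.0, -0.14]
[-0.0, -0.0, 2.0, -0.14]
[-0.0, -0.0, 2.0, -0.14]
[-0.0, -0.0, 2.0, -0.139]
[0.0, -0.0, 2.0, -0.14]
[0.0, -0.0, 2.0, -0.139]
[0.0, -0.0, 2.0, -0.14]
[0.0, -0.0, 2.0, -0.139]
[0.0, -0.0, 2.0, -0.14]
[0.0, -0.0, 2.0, -0.139]
[0.0, -0.0, 2.0, -0.14]
[0.0, -0.0, 2.0, -0.139]
[0.0, -0.0, 3.0, -0.14]
[0.0, -0.0, 2.0, -0.139]
[0.0, -0.0, 3.0, -0.14]
[0.0, 0.0, 2.0, -0.139]
[0.0, 0.0, 3.0, -0.14]
[0.0, 0.0, 2.0, -0.139]
[0.0, 0.0, 3.0, -0.14]
[0.0, 0.0, 2.0, -0.139]
[0.0, 0.0, 3.0, -0.14]
[0.0, 0.0, 2.0, -0.139]
[0.0, 0.0, 3.0, -0.14]
[0.0, 0.0, 2.0, -0.139]
[0.0, 0.0, 3.0, -0.14]
[0.0, 0.0, 2.0, -0.139]
[0.0, 0.0, 3.0, -0.14]
[-0.0, 0.0, 2.0, -0.139]
[-0.0, 0.0, 3.0, -0.14]
[-0.0, 0.0, 2.0, -0.139]
[-0.0, 1.0, 3.0, -0.14]
[-0.0, 0.0, 2.0, -0.139]
[-1.0, 0.0, 3.0, -0.14]
[-1.0, 0.0, 2.0, -0.139]
[-0.0, 1.0, 3.0, -0.14]
-- wp
end [ 0.6243 -0.1167  0.1026] 3.2465Traceback (most recent call last):
  File "<stdin>", line 6, in <module>
    return umr_minimum(a, axis, None, out, keepdims, initial, where)
ValueError: zero-size array to reduction operation minimum which has no identity
```

View pics/c_t.png

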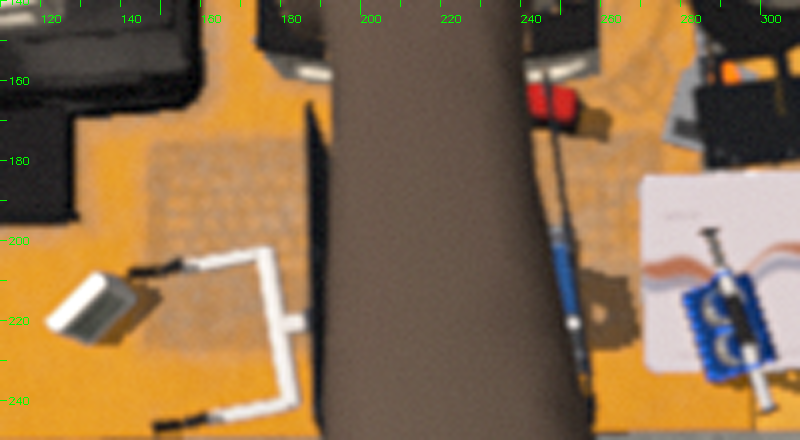

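View pics/c_s.png

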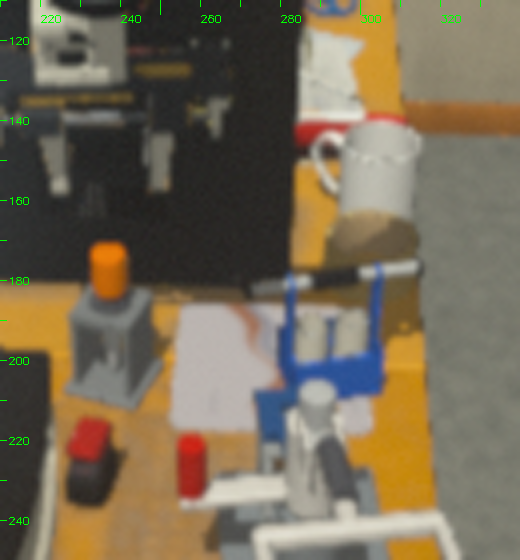

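Call:
{"method": "apply_moves", "body": {"moves": [[-3, 1, 20, 0], [0, 0, 30, 0], [0, 0, 30, 0], [0, 0, 20, 0], [0, 0, 0, 0]]}}

```text
t: 8.0
eef_pos: [0.6238, -0.1164, 0.1035]
ee_rot: [3.141, -0.004, -3.038]
force: [-1.0, -0.2, 0.4]
width: 0.06
```

Call:
{"method": "apply_moves", "body": {"moves": [[0, 0, 0, 0], [0, 0, 0, 0], [0, 0, 0, 0], [0, 0, 0, 0], [0, 0, 0, 0]], "jaw": 20, "squeeze": 40}}

```text
t: 8.5
eef_pos: [0.6258, -0.1166, 0.1066]
ee_rot: [-3.141, 0.002, -3.037]
force: [0.8, 1.4, 3.1]
width: 0.0293
```

```bash
python3 - <<'E'
from h import *
np.set_printoptions(precision=4,suppress=True)
s=st()
z=np.load("pics/b_top.npz"); d=z['d']; X=cloud("top",d); Z=X[...,2]
m=np.zeros(d.shape,bool); m[205:218,235:250]=1; m&=(Z<.0965); v,u=np.nonzero(m); U=onz("top",u.mean(),v.mean(),.105);print("uhole",len(u),u.min(),u.max(),v.min(),v.max(),U)
m=np.zeros(d.shape,bool); m[205:222,209:225]=1; m&=(Z>.182); v,u=np.nonzero(m); P=onz("top",u.mean(),v.mean(),.19); print("post",P)
D=U-P; print("r",np.linalg.norm(D[:2]),"ang",np.degrees(np.arctan2(D[1],D[0])))
a=np.arctan2(D[1],D[0])-.075; print("lower hole est",P[:2]+.08*np.array([np.cos(a),np.sin(a)]),"stand yaw",np.degrees(a)+90)
for v in range(203,224): print(v," ".join("%4d"%(1000*np.nan_to_num(Z[v,u])) for u in range(230,258)))
E
```

```text
t 8.5 pos [ 0.6258 -0.1166  0.1066] rot [-3.1414  0.0018 -3.0374] F [0.8 1.4 3.1] M [0.26 0.23 0.01] w 0.0293 q [ 0.12  0.39 -0.23  0.   -0.95 -0.02]
uhole 30 235 247 207 213 [0.4685 0.0329 0.105 ]
post [0.4529 0.1104 0.19  ]
r 0.07904961137469536 ang -78.63709512215232
lower hole est [0.4627 0.031 ] stand yaw 7.065721414366507
203    0    7   13   10    8   12   13   17   13  103  105  101  104  104  106  107  101  107  104  111  102   92   11    6    2    0   -1   -3
204    8   14    9    8    3  104  107  105  108   99  103  105  106  103  107  100  102  103  102  105  105   93   88   11    0   -2   -2    0
205   11   13   14   17   11  101  102  104  102  102  103  101  105  106  104  104  104  103  104  107  100  107   92    9    4    0    0   -2
206    9   13   12   10   11  107  105   98  106  104  102  104  102  102  106  105  104  105  100  106  105  108   91    2   -1    0    0    1
207   11   10   14   11   11   10  107  103  104  101  106  101  104  104  102  107  103  103  102  103  107  104   92    9    0    0   -3    1
208   11   12   10   13   12  105  108  102  106  
[... 1553 characters left out ...]
  13   13    9   11   90  105  104  106  104  102  105  105  104  103  106   97   87   90   93    0   89   13    6    0    3
220   15   10   14   10    7   13   14   89  100  103  107  106  104   99   89   90   87   91   89   94   93   85   92   91   86    9    2    0
221   10   13   11   14    9    6    9   91   93   94   89   90   91   88   90   88   89   90   88   91   91   87   91   87   91    9    0    0
222    9   14   13    9   11   13   12   91   91   89   86   89   90   92   88   92   88   91   89   86   77   75   72   59   50    6    2   -1
223   14   10   13   13    8   13    7    8   90   90   94   90   77   74   69   62   56   50   47   35   28   25   16   10   11    9    1   -3
```

```bash
sed -i 's/W=w-yaw$/W=w-yaw/' h.py; python3 - <<'E'
from h import *
rows([.6258,-.1166,.2466],-3.0375,[(.4657,.031,.235,-3.0375)],step=30)
E
```

```text
[18.0, 20.0, 1.0, -0.0]
[18.0, 20.0, 2.0, -0.0]
[18.0, 21.0, 1.0, -0.0]
[18.0, 20.0, 2.0, -0.0]
[18.0, 21.0, 1.0, -0.0]
[18.0, 20.0, 2.0, -0.0]
[18.0, 21.0, 1.0, -0.0]
[18.0, 20.0, 2.0, -0.0]
-- wp
end [0.4656 0.0306 0.2346] -3.0375
```

Call:
{"method": "apply_moves", "body": {"moves": [[0, 0, -20, 0], [0, 0, -30, 0], [0, 0, -35, 0], [0, 0, -35, 0], [0, 0, -20, 0]]}}

```text
t: 9.0
eef_pos: [0.6259, -0.1168, 0.2489]
ee_rot: [-3.141, 0.003, -3.037]
force: [0.4, 0.4, -1.2]
width: 0.0293
```

Call:
{"method": "apply_moves", "body": {"moves": [[18, 20, 1, 0], [18, 20, 2, 0], [18, 21, 1, 0], [18, 20, 2, 0], [18, 21, 1, 0]]}}

```text
t: 9.5
eef_pos: [0.5239, -0.024, 0.2382]
ee_rot: [3.141, -0.001, -3.038]
force: [1.2, 1.0, -1.6]
width: 0.0298
```

Call:
{"method": "apply_moves", "body": {"moves": [[18, 20, 2, 0], [18, 21, 1, 0], [18, 20, 2, 0], [0, 0, 0, 0], [0, 0, 0, 0]]}}

```text
t: 10.0
eef_pos: [0.4648, 0.0309, 0.2339]
ee_rot: [3.141, 0.001, -3.036]
force: [0.1, -0.9, -1.3]
width: 0.0296
```

```bash
python3 - <<'E'
from h import *
s=st(); o=grab("d"); crop(o["top"][0],200,160,300,240,6,"pics/d_t.png"); crop(o["side"][0],230,150,330,250,6,"pics/d_s.png")
x,y,z=s['eef_pos']
for off in (-.0936,-.0936+.045,-.0936+.073): print("pin pts side px",proj("side",[x,y,z+off]))
print("upper hole",proj("side",[.469,.0315,.105]),"lower",proj("side",[.4625,.0305,.091]))
E
```

```text
t 10.0 pos [0.4648 0.0309 0.2339] rot [ 3.1413e+00  8.0000e-04 -3.0361e+00] F [ 0.1 -0.9 -1.3] M [0.05 0.06 0.05] w 0.0296 q [ 0.49  0.   -0.42 -0.   -1.15 -0.39]
pin pts side px (np.float64(284.9163716726038), np.float64(202.5882145223593))
pin pts side px (np.float64(285.4460261051589), np.float64(190.82627284709275))
pin pts side px (np.float64(285.78949062326234), np.float64(183.20448056965546))
upper hole (np.float64(283.15430190434097), np.float64(211.5134400945591)) lower (np.float64(285.12110033651777), np.float64(214.7838363498608))
```

View pics/d_s.png

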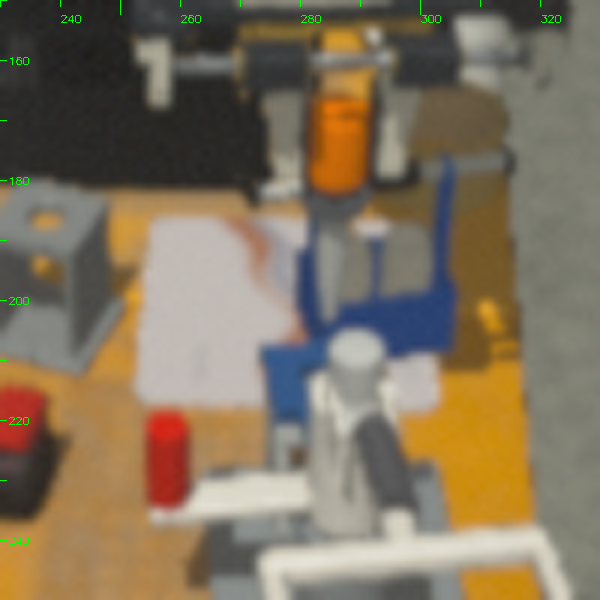

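View pics/d_t.png

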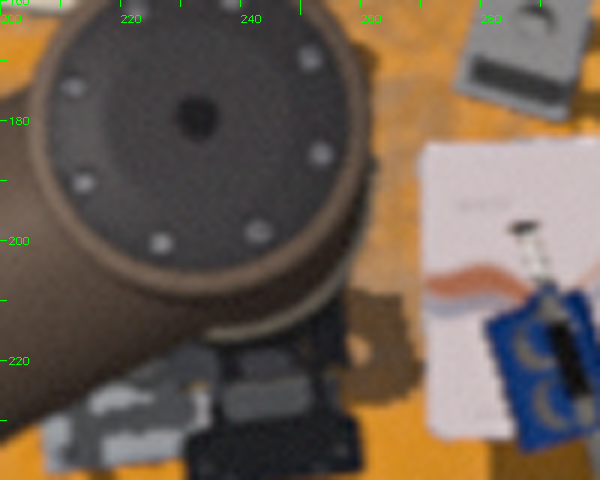

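Call:
{"method": "apply_moves", "body": {"moves": [[0, 0, 12, 0], [0, 0, 12, 0], [0, 0, 10, 0], [0, 0, 8, 0], [0, 0, 6, 0]]}}

```text
t: 10.6
eef_pos: [0.4648, 0.0303, 0.1843]
ee_rot: [-3.141, -0.001, -3.038]
force: [0.1, 0.2, -1.5]
width: 0.0293
```

```bash
python3 - <<'E'
from h import *
st()
E
```

```text
t 10.6 pos [0.4648 0.0303 0.1843] rot [-3.1411e+00 -1.3000e-03 -3.0379e+00] F [ 0.1  0.2 -1.5] M [-0.03  0.14 -0.02] w 0.0293 q [ 0.49  0.04 -0.49 -0.   -1.03 -0.39]
```

Call:
{"method": "apply_moves", "body": {"moves": [[0.4, 0, 5, 0], [0.4, 0, 5, 0], [0.4, 0, 5, 0], [0.4, 0, 5, 0], [0.4, 0, 5, 0]]}}

```text
t: 11.1
eef_pos: [0.4646, 0.0311, 0.1612]
ee_rot: [3.141, 0.003, -3.037]
force: [2.4, 1.6, 2.9]
width: 0.0296
```

```bash
python3 - <<'E'
from h import *
st()
E
```

```text
t 11.1 pos [0.4646 0.0311 0.1612] rot [ 3.1407  0.0034 -3.037 ] F [2.4 1.6 2.9] M [ 0.93 -1.18  0.01] w 0.0296 q [ 0.49  0.06 -0.53  0.   -0.97 -0.39]
```

Call:
{"method": "apply_moves", "body": {"moves": [[0.3, 0, 4, 0], [0.3, 0, 4, 0], [0.3, 0, 4, 0], [0, 0, 3, 0], [0, 0, 0, 0]]}}

```text
t: 11.6
eef_pos: [0.462, 0.0304, 0.145]
ee_rot: [3.141, -0.0, -3.038]
force: [2.6, 4.6, -0.9]
width: 0.0294
```

```bash
python3 - <<'E'
from h import *
st()
E
```

```text
t 11.6 pos [0.462  0.0304 0.145 ] rot [ 3.1412e+00 -5.0000e-04 -3.0377e+00] F [ 2.6  4.6 -0.9] M [ 1.92 -0.99 -0.01] w 0.0294 q [ 0.49  0.08 -0.55 -0.   -0.94 -0.39]
```

Call:
{"method": "apply_moves", "body": {"moves": [[0, 0.5, 4, 0], [0, 0.5, 4, 0], [0, 0, 4, 0], [0, 0, 3, 0], [0, 0, 0, 0]]}}

```text
t: 12.1
eef_pos: [0.4616, 0.031, 0.1298]
ee_rot: [-3.141, -0.001, -3.038]
force: [3.7, 1.2, -4.7]
width: 0.0295
```

```bash
python3 - <<'E'
from h import *
st()
E
```

```text
t 12.1 pos [0.4616 0.031  0.1298] rot [-3.1413e+00 -1.2000e-03 -3.0378e+00] F [ 3.7  1.2 -4.7] M [ 1.08 -1.31 -0.01] w 0.0295 q [ 0.49  0.1  -0.58 -0.   -0.9  -0.39]
```

Call:
{"method": "apply_moves", "body": {"moves": [[-0.5, 0, 2, 0], [0, 0, 1.5, 0], [0, 0, 1, 0], [0, 0, 0, 0]]}}

```text
t: 12.5
eef_pos: [0.462, 0.031, 0.1257]
ee_rot: [-3.141, -0.001, -3.038]
force: [1.1, 1.1, -1.5]
width: 0.0294
```

```bash
python3 - <<'E'
from h import *
s=st(); o=grab("e"); crop(o["side"][0],230,150,330,250,6,"pics/e_s.png")
E
```

```text
t 12.5 pos [0.462  0.031  0.1257] rot [-3.1413e+00 -1.1000e-03 -3.0379e+00] F [ 1.1  1.1 -1.5] M [ 0.5  -0.16  0.08] w 0.0294 q [ 0.49  0.1  -0.58 -0.   -0.89 -0.39]
```

View pics/e_s.png

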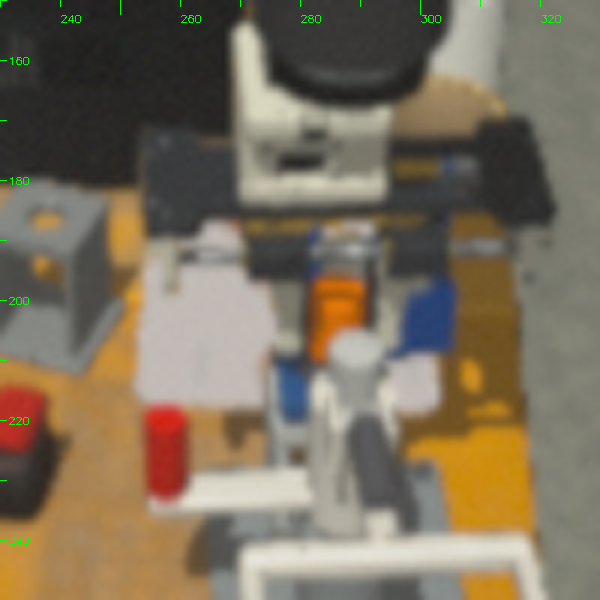

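Call:
{"method": "apply_moves", "body": {"moves": [[0, 0, 1, 0], [0, 0, 1, 0], [0, 0, 0, 0]]}}

```text
t: 12.9
eef_pos: [0.4631, 0.0311, 0.1254]
ee_rot: [-3.141, 0.001, -3.037]
force: [-2.5, 1.0, 11.5]
width: 0.0291
```

```bash
python3 - <<'E'
from h import *
s=st()
E
```

```text
t 12.9 pos [0.4631 0.0311 0.1254] rot [-3.1410e+00  1.1000e-03 -3.0366e+00] F [-2.5  1.  11.5] M [0.21 1.49 0.06] w 0.0291 q [ 0.49  0.11 -0.58  0.   -0.88 -0.39]
```

Call:
{"method": "apply_moves", "body": {"moves": [[0, 0, -1, 0], [0, 0, 0, 0], [0, 0, 0, 0], [0, 0, 0, 0], [0, 0, 0, 0]], "jaw": 55}}

```text
t: 13.4
eef_pos: [0.4625, 0.0312, 0.1249]
ee_rot: [-3.141, -0.0, -3.038]
force: [-0.4, 0.5, -0.7]
width: 0.0547
```

Call:
{"method": "apply_moves", "body": {"moves": [[0, 0, -15, 0], [0, 0, -35, 0], [0, 0, -40, 0], [0, 0, -30, 0], [0, 0, 0, 0]]}}

```text
t: 13.9
eef_pos: [0.4648, 0.0319, 0.2494]
ee_rot: [3.14, 0.007, -3.037]
force: [0.1, -0.1, -0.2]
width: 0.0551
```

```bash
python3 - <<'E'
from h import *
s=st(); o=grab("f"); crop(o["top"][0],200,160,310,250,6,"pics/f_t.png"); crop(o["side"][0],230,150,330,250,6,"pics/f_s.png")
rows(s['eef_pos'],s['ee_rot'][2]+2*np.pi,[(.436,-.1258,.24,1.862)],step=40)
E
```

```text
t 13.9 pos [0.4648 0.0319 0.2494] rot [ 3.1401  0.0073 -3.0371] F [ 0.1 -0.1 -0.2] M [ 0.05  0.07 -0.  ] w 0.0551 q [ 0.49 -0.01 -0.4   0.   -1.18 -0.39]
[5.0, -15.0, 1.0, 0.138]
[2.0, -16.0, 1.0, 0.138]
[0.0, -16.0, 1.0, 0.139]
[-2.0, -16.0, 1.0, 0.138]
[-4.0, -15.0, 1.0, 0.139]
[-6.0, -15.0, 1.0, 0.138]
[-9.0, -14.0, 1.0, 0.139]
[-10.0, -12.0, 1.0, 0.138]
[-12.0, -11.0, 1.0, 0.139]
[-13.0, -9.0, 0.0, 0.138]
-- wp
end [ 0.4362 -0.1256  0.2404] 1.8621
```

View pics/f_s.png

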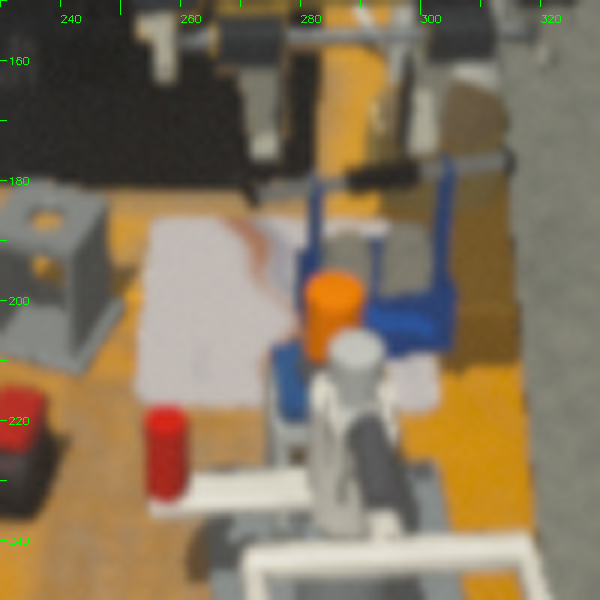

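View pics/f_t.png

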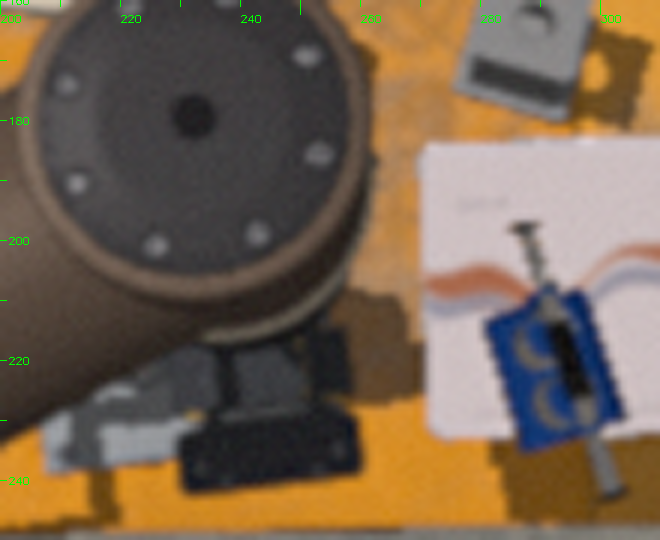

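Call:
{"method": "apply_moves", "body": {"moves": [[5, -15, 1, 0.138], [2, -16, 1, 0.138], [0, -16, 1, 0.139], [-2, -16, 1, 0.138], [-4, -15, 1, 0.139]]}}

```text
t: 14.5
eef_pos: [0.447, -0.0477, 0.2385]
ee_rot: [-3.14, -0.002, 2.548]
force: [-0.2, 0.0, -0.4]
width: 0.0552
```

Call:
{"method": "apply_moves", "body": {"moves": [[-6, -15, 1, 0.138], [-9, -14, 1, 0.139], [-10, -12, 1, 0.138], [-12, -11, 1, 0.139], [-13, -9, 0, 0.138]]}}

```text
t: 15.0
eef_pos: [0.4328, -0.1268, 0.2344]
ee_rot: [-3.139, -0.001, 1.856]
force: [0.3, -0.1, -0.5]
width: 0.0548
```

Call:
{"method": "apply_moves", "body": {"moves": [[0, 0, 30, 0], [0, 0, 20, 0], [0, 0, 0, 0], [0, 0, 0, 0]]}}

```text
t: 15.4
eef_pos: [0.4334, -0.1263, 0.1856]
ee_rot: [-3.139, -0.0, 1.862]
force: [0.3, 0.0, 0.3]
width: 0.055
```

```bash
python3 - <<'E'
from h import *
np.set_printoptions(precision=4,suppress=True)
s=st(); o=grab("g"); crop(o["top"][0],110,140,310,250,4,"pics/g_t.png"); crop(o["side"][0],230,120,340,250,5,"pics/g_s.png")
rows(s['eef_pos'],s['ee_rot'][2],[(.436,-.1258,.093,1.862)],step=40)
E
```

```text
t 15.4 pos [ 0.4334 -0.1263  0.1856] rot [-3.1393 -0.      1.8618] F [0.3 0.  0.3] M [-0.    0.02  0.03] w 0.055 q [ 0.16  0.02 -0.52  0.   -1.04 -1.44]
[-0.0, 1.0, 31.0, -0.0]
[-0.0, 1.0, 31.0, -0.0]
[-0.0, 1.0, 31.0, -0.0]
-- wp
end [ 0.4363 -0.1255  0.0926] 1.8618
```

View pics/g_t.png

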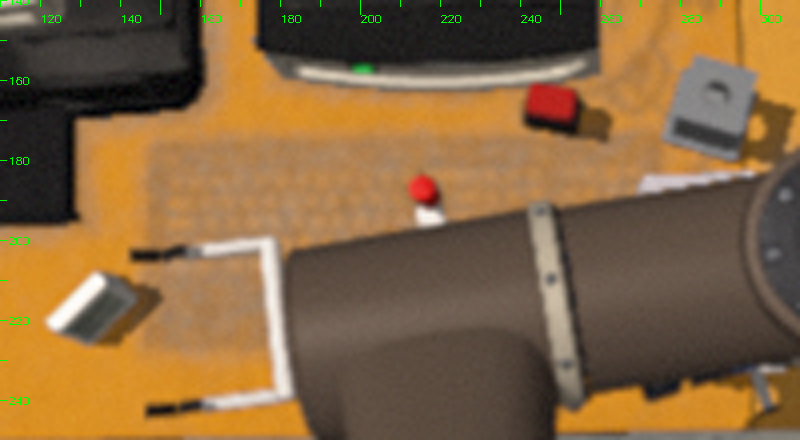

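View pics/g_s.png

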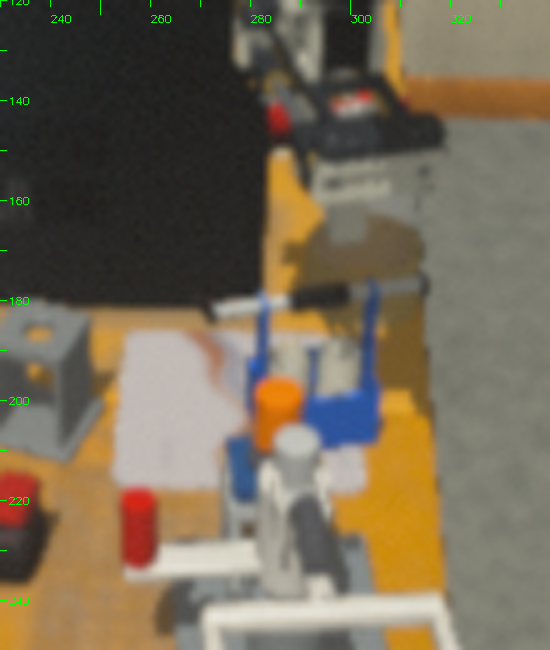

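Call:
{"method": "apply_moves", "body": {"moves": [[0, 1, 30, 0], [0, 1, 30, 0], [0, 0.5, 25, 0], [0, 0, 8, 0], [0, 0, 0, 0]]}}

```text
t: 16.0
eef_pos: [0.4362, -0.1254, 0.093]
ee_rot: [-3.14, -0.0, 1.862]
force: [-0.4, 0.3, 0.4]
width: 0.0551
```

```bash
python3 - <<'E'
from h import *
np.set_printoptions(precision=4,suppress=True)
s=st()
z=np.load("pics/g_top.npz"); p,d=z['p'],z['d']; X=cloud("top",d); Z=X[...,2]
crop(p,125,190,205,250,9,"pics/g_fork.png")
for nm,r0,r1 in (("far",196,212),("near",233,248)):
    print(nm)
    for v in range(r0,r1): print(v," ".join("%4d"%(1000*np.nan_to_num(Z[v,u])) for u in range(138,186)))
hsv=cv2.cvtColor(np.ascontiguousarray(p),cv2.COLOR_RGB2HSV);H,S,V=[hsv[...,i].astype(int) for i in range(3)]
m=((H<6)|(H>172))&(S>150)&(V>90)&(Z>.146); m[:,:205]=0;m[:,225:]=0; v,u=np.nonzero(m); G=onz("top",u.mean(),v.mean(),.153); P=np.array([.4532,.1104]); D=G[:2]-P; print("red",G,np.linalg.norm(D),np.degrees(np.arctan2(D[1],D[0])))
E
```

```text
t 16.0 pos [ 0.4362 -0.1254  0.093 ] rot [-3.1403 -0.0001  1.8619] F [-0.4  0.3  0.4] M [-0.01  0.09  0.01] w 0.0551 q [ 0.16  0.13 -0.64  0.   -0.8  -1.44]
far
196   -5   -2   -3    1   -4    0    0    1    0    1    0    2   -3    0   -1   -3    0   -3   -2    3    1   -2   -3   -1   -1   -2    0   -5    1   -4   -2   -1    0   -7   -3    3    0    1   -3   -3   -2   -2    0   -2    0    1    3   -3
197   -2   -4   -1   -6   -2   -5    0   -1   -1   -2    1    0   -6   -6   -3   -3    1    0   -1    0   -1    1   -1   -1    0    1    0   -1   -2    0    0   -1    0    0    0    2   -3    3   -2   -2    0   -1    0    0   -3   -1   -5    0
198    0   -1    1    4    4    0    0   -2   -3    0    1    2   -2    0    0    0    1   -1    3   -4    0    0    3    0    2    0   -2   -1    0    0   -1    0    0    0   -2    2   -2    0    1   -1    4    0    0   -3    6    0    3    0
199   -1    1    0    1   -5    3    3    3   -1   -3    0    3   -1    2    2    0    2   -2   -1   -1    0    0   -3   -5    0   -4   -2   -1   -1    0    0   -5    5    2    0   -2    3  178  178  180  18
[... 5994 characters left out ...]
 1   -1   -1    3    0   -1   -5    1    1    0    1   -3    1    4    4    0    2   -3    0    0   -2   -2   -2    0    0    4   -8   -1   -3   -1
246    1    0   -1   -1   -1    0    3   -1    1    0   -1    0    1   -1   -2   -4    2    0    0    0   -2    1    0   -1   -3    0    0    2    0   -5    1    0   -3   -6   -3    3    5    0   -6    0   -1    0   -2    0    3    0    1   -3
247   -1   -4    2    4   -3   -2   -5   -3    1    0    2   -3   -1    2   -3   -1    1   -5    0   -2    0   -1    2   -2    0   -4    0   -2    0    1    1   -1   -1   -1   -2    0   -3   -1   -1    0   -1    0   -7    0   -1    2   -3    0
red [0.5401 0.1204 0.153 ] 0.08749828123563078 6.579261283494229
```

View pics/g_fork.png

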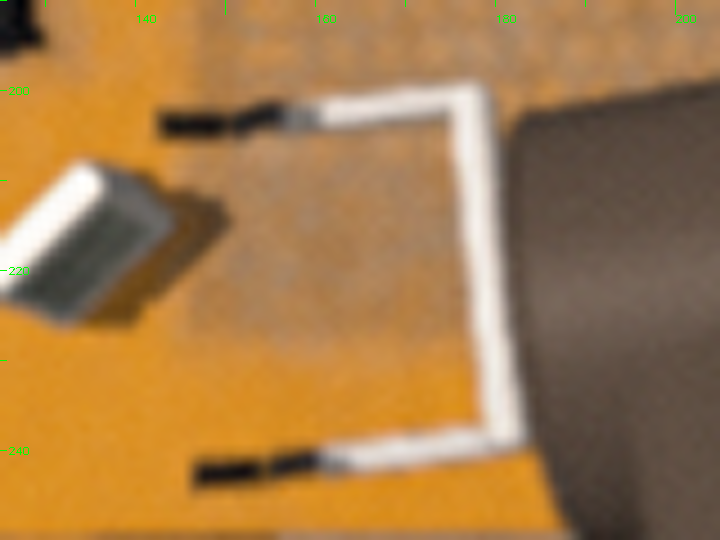

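```bash
python3 - <<'E'
from h import *
np.set_printoptions(precision=4,suppress=True)
s=st()
z=np.load("pics/g_top.npz"); p,d=z['p'],z['d']; X=cloud("top",d); Z=X[...,2]
mid={}
for nm,r0,r1,u0,u1 in (("far",200,207,140,158),("near",239,246,144,161)):
    m=np.zeros(d.shape,bool); m[r0:r1,u0:u1]=1; m&=(Z>.175)&(Z<.215); q=X[m]
    fit=cv2.fitLine(q[:,:2].astype(np.float32),cv2.DIST_HUBER,0,.01,.01).ravel(); dv=fit[:2]*np.sign(fit[1]); t=(q[:,:2]-fit[2:])@dv
    print(nm,"dir",np.degrees(np.arctan2(dv[1],dv[0])))
    # V fit: z = z0 + k|t-t0| 
    f=lambda a: a[0]+a[1]*np.abs(t-a[2])-q[:,2]
    r=least_squares(f,[.184,1,0],loss="soft_l1",f_scale=.003); a=r.x; print(a, "V bottom",fit[2:]+dv*a[2], "extents",t.min()-a[2],t.max()-a[2])
    mid[nm]=fit[2:]+dv*a[2]
A,B=mid["far"],mid["near"]; print("seat",(A+B)/2,"sep",np.linalg.norm(A-B),"x dir",np.degrees(np.arctan2(*(A-B)[::-1])))
P=np.array([.4532,.1104]); D=(A+B)/2-P; print("from post",np.linalg.norm(D),np.degrees(np.arctan2(D[1],D[0])))
q=X[205:236,174:183].reshape(-1,3); q=q[(q[:,2]>.17)&(q[:,2]<.19)]; print("cross piece",np.median(q,0), "dist to seat",np.linalg.norm(np.median(q,0)[:2]-(A+B)/2))
E
```

```text
t 16.0 pos [ 0.4362 -0.1254  0.093 ] rot [-3.1403 -0.0001  1.8619] F [-0.4  0.3  0.4] M [-0.01  0.09  0.01] w 0.0551 q [ 0.16  0.13 -0.64  0.   -0.8  -1.44]
far dir 98.43839
[ 0.186   0.8027 -0.0024] V bottom [0.4865 0.3114] extents -0.020384557939400222 0.021696393159917365
near dir 96.83629
[ 0.1956 -0.0148 -0.0391] V bottom [0.3753 0.2657] extents 0.011713251402394185 0.052853546194244636
seat [0.4309 0.2885] sep 0.12016484076114119 x dir 22.369254397725392
from post 0.17952729539368215 97.13723898898188
cross piece [0.4418 0.2261 0.1806] dist to seat 0.06335005551432427
```

Call:
{"method": "apply_moves", "body": {"moves": [[0, 0, 0, 0], [0, 0, 0, 0], [0, 0, 0, 0], [0, 0, 0, 0], [0, 0, 0, 0]], "jaw": 5, "squeeze": 40}}

```text
t: 16.5
eef_pos: [0.4364, -0.1254, 0.0935]
ee_rot: [3.141, 0.0, 1.862]
force: [0.6, -0.0, -0.9]
width: 0.0204
```

Call:
{"method": "apply_moves", "body": {"moves": [[0, 0, 0, 0], [0, 0, 0, 0], [0, 0, 0, 0]]}}

```text
t: 16.8
eef_pos: [0.4363, -0.1255, 0.0931]
ee_rot: [-3.142, 0.0, 1.862]
force: [-0.3, -0.3, 0.8]
width: 0.0141
```

```bash
python3 - <<'E'
from h import *
np.set_printoptions(precision=4,suppress=True)
s=st()
z=np.load("pics/g_top.npz"); p,d=z['p'],z['d']; X=cloud("top",d); Z=X[...,2]
mid={}
for nm,r0,r1,u0,u1 in (("far",200,207,140,158),("near",239,246,144,161)):
    m=np.zeros(d.shape,bool); m[r0:r1,u0:u1]=1; m&=(Z>.175)&(Z<.215); q=X[m]
    yd=np.array([-.11,.994]); t=q[:,:2]@yd; c=q[:,:2]@np.array([.994,.11])
    best=min((least_squares(lambda a: a[0]+a[1]*np.abs(t-a[2])-q[:,2],[.184,.8,t0],loss="soft_l1",f_scale=.003) for t0 in np.linspace(t.min()+.01,t.max()-.01,9)),key=lambda r:r.cost)
    a=best.x; V=np.array([.994,.11])*np.median(c)+yd*a[2]; print(nm,a,"V bottom",V,"ext",t.min()-a[2],t.max()-a[2]); mid[nm]=V
A,B=mid["far"],mid["near"]; print("seat",(A+B)/2,"sep",np.linalg.norm(A-B),"x dir",np.degrees(np.arctan2(*(A-B)[::-1])))
P=np.array([.4532,.1104]); D=(A+B)/2-P; print("from post",np.linalg.norm(D),np.degrees(np.arctan2(D[1],D[0])))
q=X[206:236,172:185].reshape(-1,3); q=q[(q[:,2]>.17)&(q[:,2]<.19)]; f=cv2.fitLine(q[:,:2].astype(np.float32),cv2.DIST_HUBER,0,.01,.01).ravel(); print("cross",f,np.degrees(np.arctan2(f[1],f[0])),"dist",abs(np.cross(f[:2],(A+B)/2-f[2:])))
E
```

```text
t 16.8 pos [ 0.4363 -0.1255  0.0931] rot [-3.1416  0.0001  1.8616] F [-0.3 -0.3  0.8] M [-0.17 -0.09 -0.03] w 0.0141 q [ 0.16  0.13 -0.64  0.   -0.8  -1.44]
far [0.1861 0.7985 0.256 ] V bottom [0.4861 0.3114] ext -0.02026767772698651 0.021578793978196453
near [0.1853 0.8742 0.256 ] V bottom [0.3717 0.2987] ext -0.021491435307458395 0.019672763199939325
seat [0.4289 0.305 ] sep 0.11511002590291217 x dir 6.3455194963956965
from post 0.19615213653594454 97.11560520759531
cross [0.9947 0.103  0.4371 0.2264] 5.909989 dist 0.07911423042171152<stdin>:13: DeprecationWarning: Arrays of 2-dimensional vectors are deprecated. Use arrays of 3-dimensional vectors instead. (deprecated in NumPy 2.0)
```

```bash
python3 - <<'E'
from h import *
rows([.4363,-.1255,.338],1.8616,[(.4289,.305,.338,1.679)],step=36)
E
```

```text
[35.0, 10.0, -0.0, 0.015]
[35.0, 9.0, -0.0, 0.015]
[35.0, 9.0, -0.0, 0.015]
[35.0, 8.0, -0.0, 0.015]
[35.0, 8.0, -0.0, 0.015]
[35.0, 7.0, -0.0, 0.015]
[35.0, 6.0, -0.0, 0.015]
[35.0, 6.0, -0.0, 0.016]
[35.0, 5.0, -0.0, 0.015]
[36.0, 5.0, -0.0, 0.016]
[36.0, 5.0, -0.0, 0.015]
[35.0, 4.0, -0.0, 0.016]
-- wp
end [0.4294 0.3049 0.338 ] 1.6786
```

Call:
{"method": "apply_moves", "body": {"moves": [[0, 0, -10, 0], [0, 0, -20, 0], [0, 0, -35, 0], [0, 0, -40, 0], [0, 0, -40, 0]]}}

```text
t: 17.3
eef_pos: [0.4353, -0.1254, 0.2397]
ee_rot: [-3.14, -0.001, 1.861]
force: [1.6, 0.2, -3.1]
width: 0.0135
```

Call:
{"method": "apply_moves", "body": {"moves": [[0, 0, -40, 0], [0, 0, -40, 0], [0, 0, -20, 0], [0, 0, 0, 0]]}}

```text
t: 17.7
eef_pos: [0.437, -0.1255, 0.3415]
ee_rot: [3.136, 0.001, 1.862]
force: [0.5, -0.4, -4.2]
width: 0.0136
```

```bash
python3 - <<'E'
from h import *
s=st(); o=grab("h"); crop(o["side"][0],210,80,340,230,4,"pics/h_s.png")
E
```

```text
t 17.7 pos [ 0.437  -0.1255  0.3415] rot [3.1365e+00 1.2000e-03 1.8617e+00] F [ 0.5 -0.4 -4.2] M [-0.05  0.    0.02] w 0.0136 q [ 0.16 -0.08 -0.25  0.   -1.39 -1.44]
```

View pics/h_s.png

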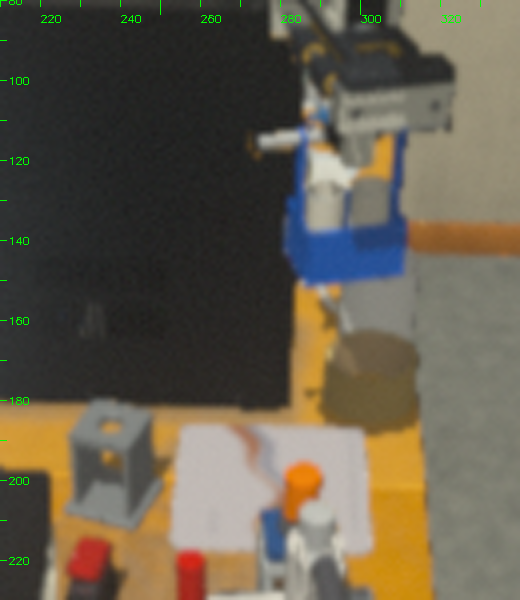

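Call:
{"method": "apply_moves", "body": {"moves": [[15, 5, 0, 0.015], [30, 9, 0, 0.015], [35, 9, 0, 0.015], [35, 8, 0, 0.015], [35, 8, 0, 0.015]]}}

```text
t: 18.3
eef_pos: [0.4346, 0.0306, 0.3363]
ee_rot: [-3.138, 0.0, 1.786]
force: [0.0, 0.3, -3.1]
width: 0.0137
```

Call:
{"method": "apply_moves", "body": {"moves": [[35, 7, 0, 0.015], [35, 6, 0, 0.015], [35, 6, 0, 0.016], [35, 5, 0, 0.015], [36, 5, 0, 0.016]]}}

```text
t: 18.8
eef_pos: [0.4307, 0.2088, 0.3362]
ee_rot: [-3.139, 0.002, 1.709]
force: [0.9, -0.3, -2.7]
width: 0.0135
```

Call:
{"method": "apply_moves", "body": {"moves": [[36, 5, 0, 0.015], [30, 4, 0, 0.016], [20, 3, 0, 0], [0, 0, 0, 0], [0, 0, 0, 0]]}}

```text
t: 19.3
eef_pos: [0.4326, 0.2944, 0.3366]
ee_rot: [-3.139, 0.002, 1.679]
force: [0.1, 0.4, -2.4]
width: 0.0137
```

```bash
python3 - <<'E'
from h import *
s=st(); o=grab("i"); crop(o["top"][0],110,140,300,250,4,"pics/i_t.png"); crop(o["side"][0],210,150,400,290,4,"pics/i_s.png")
rows(s['eef_pos'],s['ee_rot'][2],[(.4289,.305,.196,1.679)],step=36)
E
```

```text
t 19.3 pos [0.4326 0.2944 0.3366] rot [-3.1394e+00  2.2000e-03  1.6795e+00] F [ 0.1  0.4 -2.4] M [-0.04 -0.02  0.01] w 0.0137 q [ 0.97  0.05 -0.13 -0.   -1.39 -2.43]
[3.0, -1.0, 35.0, 0.0]
[3.0, -1.0, 35.0, 0.0]
[2.0, -0.0, 35.0, 0.0]
[3.0, -1.0, 36.0, 0.0]
-- wp
end [0.4284 0.3051 0.1956] 1.6795
```

View pics/i_s.png

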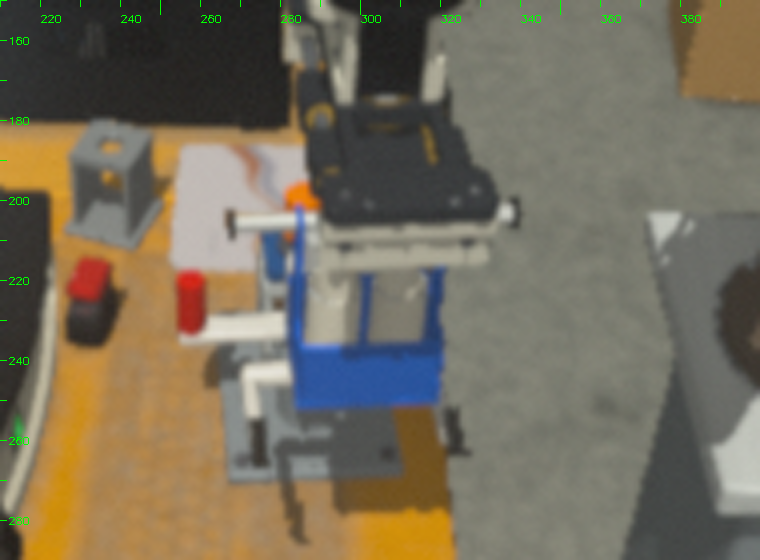

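View pics/i_t.png

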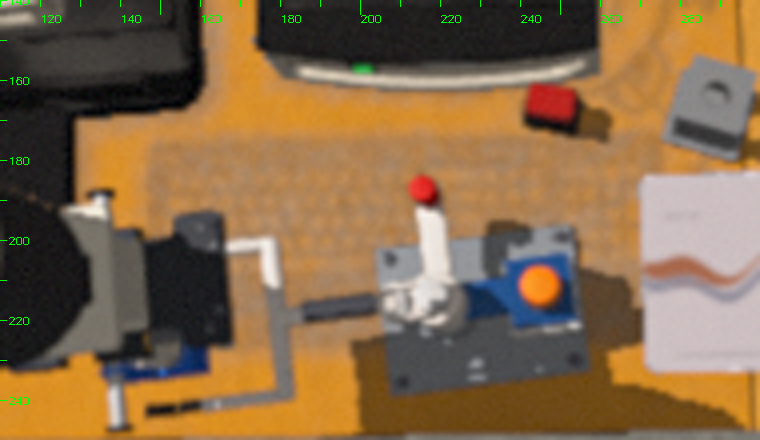

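```bash
python3 - <<'E'
from h import *
np.set_printoptions(precision=4,suppress=True)
z=np.load("pics/i_top.npz"); p,d=z['p'],z['d']; X=cloud("top",d); Z=X[...,2]
hsv=cv2.cvtColor(np.ascontiguousarray(p),cv2.COLOR_RGB2HSV);H,S,V=[hsv[...,i].astype(int) for i in range(3)]
m=(H>4)&(H<15)&(S>200)&(V>180)&(Z>.12); m[:,:230]=0;m[:,255:]=0;m[:200]=0;m[225:]=0
print("pin handle",m.sum(),np.nanpercentile(Z[m],[10,50,90])); t=m&(Z>.15); v,u=np.nonzero(t); print(onz("top",u.mean(),v.mean(),.159))
for v in list(range(186,195))+list(range(240,250)): print(v," ".join("%4d"%(1000*np.nan_to_num(Z[v,u])) for u in range(125,146)))
m=np.zeros(d.shape,bool); m[185:192,128:142]=1; m&=(Z>.33)&(Z<.38); a=np.nanmedian(X[m],0); v,u=np.nonzero(m); e1=onz("top",u.mean(),v.mean(),.3556)
m=np.zeros(d.shape,bool); m[241:250,128:146]=1; m&=(Z>.33)&(Z<.38); b=np.nanmedian(X[m],0);v,u=np.nonzero(m); e2=onz("top",u.mean(),v.mean(),.3556)
print(a,b,(a+b)/2,np.linalg.norm(a-b)); print(e1,e2,(e1+e2)/2)
dv=(a-b)[:2]; print(np.degrees(np.arctan2(dv[1],dv[0])))
E
```

```text
pin handle 18 [0.1564 0.1576 0.1611]
[0.4604 0.0268 0.159 ]
186   43   35   27   18   -3   -2   -4    2    1    1   -2    4   -1    0    0    4   -2   -5    3   -2   -1
187   44   38   27   15   -1   -3    1   -1  365  363    0  363  362   -1   -3    1    1    0   -3   -1   -2
188   47   35   32   18   -1    0   -1  362  362  366  366  360  363  361   -2    3    0    2   -1    1    1
189   49   34   30   13   -2    2    0  361  361  362  360  358  351   -1    0    1    1   -3   -1   -1   -1
190   47   38   28   17    3    2    0   -4  359  361  360  359    1    0    0   -1    5   -3    0   -3    0
191   40   40   33   22    5    1   -1  502  502  501  361  359   -1    1   -2    0    1    0    2   -5    3
192  500  503  500  502  501  502  501  502  500  501  503  504  356    0   -5    0    0   -1    1    4   -3
193  502  503  503  501  505  502  500  501  503  503  502  503  496   -2    0    0   -1    0   -2    4   -2
194  499  503  502  504  502  502  504  501  500  501  502  503  499   -2   -5   -2   -3    0   -2   -1    2
240   -2    0   -6    1    0    0    0    0    1    1    1 
[... 506 characters left out ...]
  0   -3    4   -4   -3   -1    3   -2   -2   -2  360  362  358  359    0    2    2    0
246   -1   -6    0    0   -2    0   -4    0    6    1    2  360  366  363  363  366  361  360    0   -5    0
247   -2    1   -3   -1    0   -2    2    0   -2    0    1  361  365  365  366  358  354    0   -1    2    2
248    0   -2    0    3   -1    2   -1    0   -5    3   -1   -1    0    0    0    2   -4    4    0   -5    2
249    0   -2   -7    0   -2   -1   -1    0   -1    0   -2   -2   -2   -3   -2   -1   -3   -3   -3   -9   -3
[0.5046 0.3014 0.3619] [0.364  0.2864 0.3609] [0.4343 0.2939 0.3614] 0.14137831620833996
[0.5049 0.3037 0.3556] [0.3633 0.2891 0.3556] [0.4341 0.2964 0.3556]
6.089607480566071
```

Call:
{"method": "apply_moves", "body": {"moves": [[5, -1, 30, 0], [5, -1, 35, 0], [2, 0, 35, 0], [0, 0, 30, 0], [0, 0, 10, 0]]}}

```text
t: 19.9
eef_pos: [0.4286, 0.3042, 0.1952]
ee_rot: [-3.138, 0.003, 1.677]
force: [1.1, 0.0, -2.9]
width: 0.0135
```

```bash
cat >> h.py <<'E'
def avg(n=8):
    F=[];Pz=[]
    for _ in range(n):
        arm.grab_frame("side"); s=arm.get_state(); F.append(s['force']);Pz.append(s['eef_pos'])
    F=np.array(F);Pz=np.array(Pz); print("t",round(float(s['t']),2),"F mean",F.mean(0).round(2),"sd",F.std(0).round(2),"pos",Pz.mean(0).round(4),"rot",np.round(s['ee_rot'],3))
E
python3 - <<'E'
from h import *
avg(10)
s=st(); o=grab("j"); crop(o["top"][0],110,170,250,260,5,"pics/j_t.png"); crop(o["side"][0],230,160,360,290,5,"pics/j_s.png")
E
```

```text
t 20.4 F mean [ 0.07  0.08 -3.07] sd [0.67 0.65 0.58] pos [0.4302 0.3065 0.1989] rot [ 3.141e+00 -1.000e-03  1.679e+00]
t 20.4 pos [0.43   0.3068 0.199 ] rot [ 3.1405e+00 -1.2000e-03  1.6786e+00] F [ 0.6  0.6 -3.2] M [0.01 0.01 0.01] w 0.0135 q [ 0.99  0.14 -0.35  0.   -1.08 -2.45]
```

View pics/j_s.png

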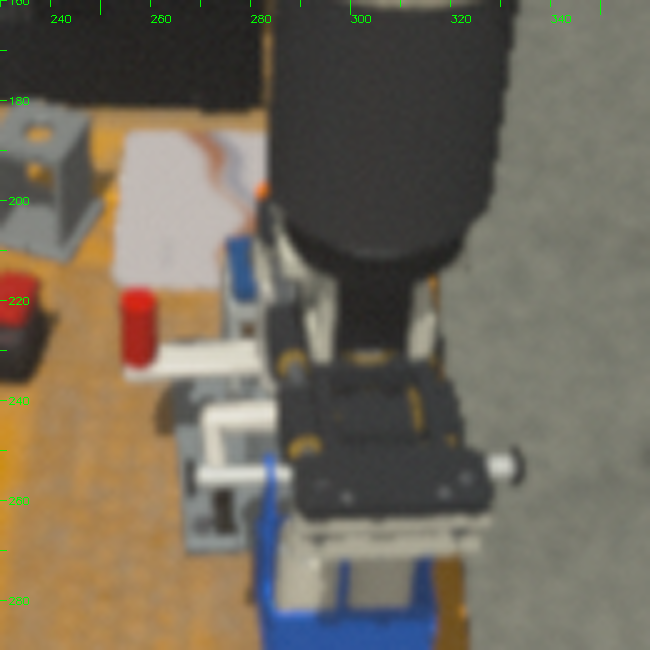

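View pics/j_t.png

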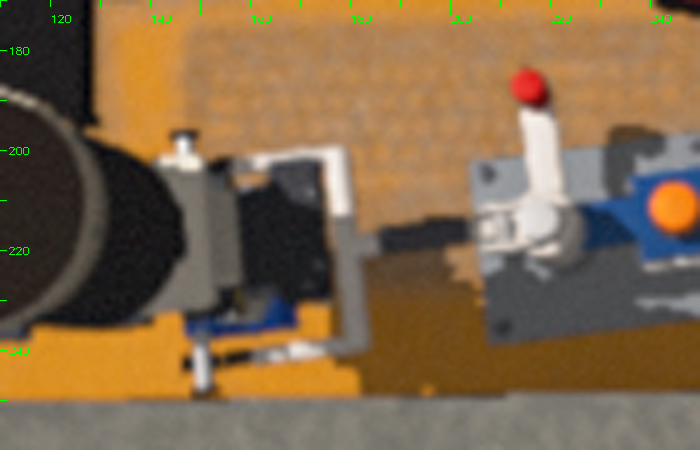

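Call:
{"method": "apply_moves", "body": {"moves": [[-1, -1, 6, 0], [-0.5, 0, 6, 0], [0, 0, 6, 0], [0, 0, 4, 0], [0, 0, 3, 0]]}}

```text
t: 21.0
eef_pos: [0.4289, 0.3048, 0.1724]
ee_rot: [-3.141, 0.0, 1.679]
force: [-1.3, 0.2, -1.9]
width: 0.0136
```

```bash
python3 - <<'E'
from h import *
avg(8); arm.get_state()
p,d=arm.grab_frame("top"); np.savez("pics/k_top.npz",p=p,d=d); crop(p,125,185,205,255,8,"pics/k_t.png")
E
```

```text
t 21.4 F mean [-0.21  0.25 -2.83] sd [0.62 0.53 0.47] pos [0.429 0.305 0.173] rot [ 3.141 -0.     1.679]
```

View pics/k_t.png

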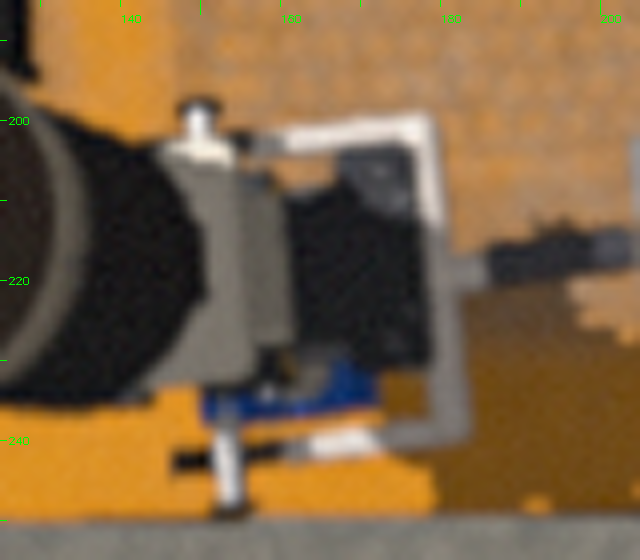

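Call:
{"method": "apply_moves", "body": {"moves": [[0, 0, 2, 0], [0, 0, 2.5, 0], [0, 0, 2.5, 0], [0, 0, 2.5, 0], [0, 0, 2.5, 0]]}}

```text
t: 21.95
eef_pos: [0.4293, 0.3059, 0.1612]
ee_rot: [3.141, -0.002, 1.679]
force: [-1.8, 6.0, -0.4]
width: 0.0137
```

Call:
{"method": "apply_moves", "body": {"moves": [[0, 0, 2.5, 0], [0, 0, 2.5, 0], [0, 0, 2.5, 0], [0, 0, 2.5, 0], [0, 0, 1, 0]]}}

```text
t: 22.45
eef_pos: [0.4294, 0.3064, 0.1502]
ee_rot: [3.14, -0.002, 1.679]
force: [-1.4, 5.9, -0.6]
width: 0.0134
```

```bash
python3 - <<'E'
from h import *
avg(12)
p,d=arm.grab_frame("top"); np.savez("pics/l_top.npz",p=p,d=d); crop(p,125,185,205,255,8,"pics/l_t.png")
E
```

```text
t 23.05 F mean [-1.23  6.5  -0.57] sd [0.66 0.31 0.48] pos [0.4294 0.3064 0.1504] rot [ 3.140e+00 -2.000e-03  1.679e+00]
```

View pics/l_t.png

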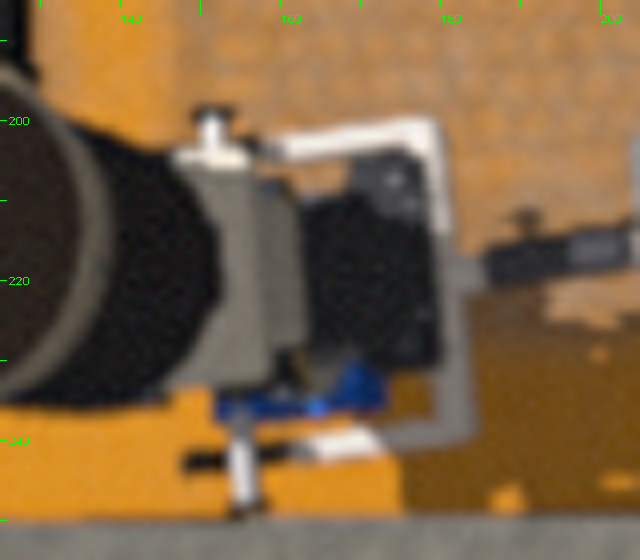

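Call:
{"method": "apply_moves", "body": {"moves": [[1, 0, 0, 0], [1, 0, 0, 0], [0.5, 0, 0, 0], [0, 0, 0, 0]]}}

```text
t: 23.5
eef_pos: [0.4287, 0.3071, 0.1499]
ee_rot: [-3.141, 0.001, 1.678]
force: [1.4, 0.8, -0.8]
width: 0.0141
```

```bash
python3 - <<'E'
from h import *
avg(10)
E
```

```text
t 24.0 F mean [ 1.02  0.79 -0.64] sd [0.6  0.53 0.59] pos [0.4286 0.3072 0.15  ] rot [-3.141  0.     1.679]
```

Call:
{"method": "apply_moves", "body": {"moves": [[0, 0, 2, 0], [0, 0, 2, 0], [0, 0, 1, 0], [0, 0, 0, 0]]}}

```text
t: 24.4
eef_pos: [0.4286, 0.3073, 0.1448]
ee_rot: [-3.141, 0.0, 1.679]
force: [1.3, 1.0, -0.9]
width: 0.0137
```

```bash
python3 - <<'E'
from h import *
avg(14)
p,d=arm.grab_frame("top"); np.savez("pics/m_top.npz",p=p,d=d); X=cloud("top",d); Z=X[...,2]
z=np.load("pics/k_top.npz"); Z0=cloud("top",z['d'])[...,2]
for v in range(237,247): print(v," ".join("%4d"%(1000*np.nan_to_num(Z[v,u])) for u in range(144,186)))
E
```

```text
t 25.1 F mean [-0.23  0.56 -0.78] sd [0.51 0.44 0.61] pos [0.4286 0.3074 0.1451] rot [-3.142  0.     1.679]
237    1    0    2    2    5   -1   -4   -1  172  169  169  165  166  154  145  138  129  124  114  104   94   82   75   62   57   -1    0    0   -2    0    0    1   -1   -1    0    0  164  165  162  166  158    0
238    1   -3    2    1   -5   -4   -1    0   96   98  170  170  167   80   77   69   60    0   -2    0   -1   -1    0   -2    0   -5    0    1    0    5  159  161  156  160  161  162  162  168  165  164  161    0
239    0    1    0    0    0   -1   -4    2   -3    0  166  165  165    3   -5    2   -3    0    1    0   -2    0    0  155  159  158  160  158  158  160  158  161    0  158  162  159  162  166  163  164  158    2
240    0   -1   -5   -1    1   -1    0    1   -2    2  171  167  168    2    0  172  178    0  158  156  159  155  158  162  161  161  163  163  158  162  158  160  164  166  162  161  161  163  160  158   -6    1
241    1   -1    1    1    1    0   -1   -4  168  159  168  166  168  163  168  168  175  174  163  158  163  161  158  160  161  157  1
[... 447 characters left out ...]
  1    0    0    0    0   -2    3    1    1    0    0   -3
244    0   -1    2   -4  171  174  171  166  165  161  170  167  171  163    0    3    2   -1    0   -2    1   -3    0   -2   -3    5   -4    4   -3   -1    0    3    1   -2    0    0   -6    0   -1    2    3   -3
245    0    0    0    0    0   -1   -1    1    1   -2  169  168  166  162   -5    0    0   -5    2    0   -1    0    2   -5   -3   -2    1   -3    1   -5    4   -4   -2    6   -2    0   -7   -2   -3   -2    1    3
246    0   -6    0   -4    0   -1   -2    0    0   -1  165  168  170  166    1   -3    0   -1    2   -1   -4    0   -1    0    2    0    0   -1    0   -1   -1   -2   -3    0   -2   -3   -5    0    0    1    4    0
```

Call:
{"method": "apply_moves", "body": {"moves": [[0, 0, 2, 0], [0, 0, 2, 0], [0, 0, 2, 0], [0, 0, 2, 0], [0, 0, 0, 0]]}}

```text
t: 25.65
eef_pos: [0.4287, 0.3074, 0.1368]
ee_rot: [-3.142, 0.0, 1.679]
force: [-0.8, 0.5, -0.7]
width: 0.0136
```

```bash
python3 - <<'E'
from h import *
avg(20)
E
```

```text
t 26.65 F mean [-0.1   0.95 -0.33] sd [0.41 0.41 0.37] pos [0.4287 0.3074 0.1371] rot [3.142 0.    1.679]
```

Call:
{"method": "apply_moves", "body": {"moves": [[0, 0, 2, 0], [0, 0, 2, 0], [0, 0, 1, 0], [0, 0, 0, 0], [0, 0, 0, 0]]}}

```text
t: 27.15
eef_pos: [0.4287, 0.3072, 0.132]
ee_rot: [-3.141, 0.0, 1.679]
force: [0.0, -0.2, -0.1]
width: 0.0137
```

```bash
python3 - <<'E'
from h import *
avg(20)
E
```

```text
t 28.15 F mean [ 0.61 -0.15 -0.07] sd [0.47 0.52 0.45] pos [0.4287 0.3073 0.1321] rot [-3.142  0.     1.679]
```

Call:
{"method": "apply_moves", "body": {"moves": [[0, 0, 0, 0], [0, 0, 0, 0], [0, 0, 0, 0]], "jaw": 17}}

```text
t: 28.45
eef_pos: [0.4286, 0.3073, 0.132]
ee_rot: [-3.141, 0.0, 1.678]
force: [-0.4, 0.8, 0.5]
width: 0.0167
```

```bash
python3 - <<'E'
from h import *
avg(10); s=st()
o=grab("n"); crop(o["top"][0],125,185,205,255,8,"pics/n_t.png"); crop(o["side"][0],230,180,360,310,5,"pics/n_s.png")
E
```

```text
t 28.95 F mean [-0.27 -0.18 -0.23] sd [0.49 0.33 0.42] pos [0.4287 0.3074 0.132 ] rot [-3.142  0.     1.679]
t 28.95 pos [0.4287 0.3074 0.1321] rot [-3.1416  0.      1.6786] F [ 0.4  0.2 -0.6] M [ 0.06 -0.07  0.01] w 0.0168 q [ 0.99  0.2  -0.44 -0.   -0.93 -2.46]
```

View pics/n_t.png

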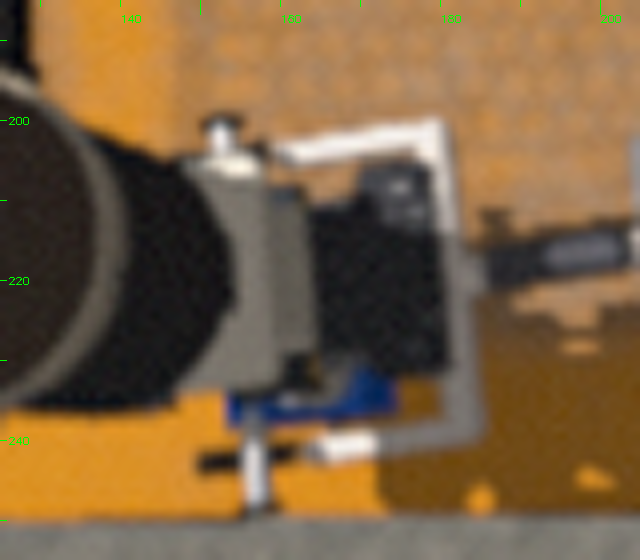

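View pics/n_s.png

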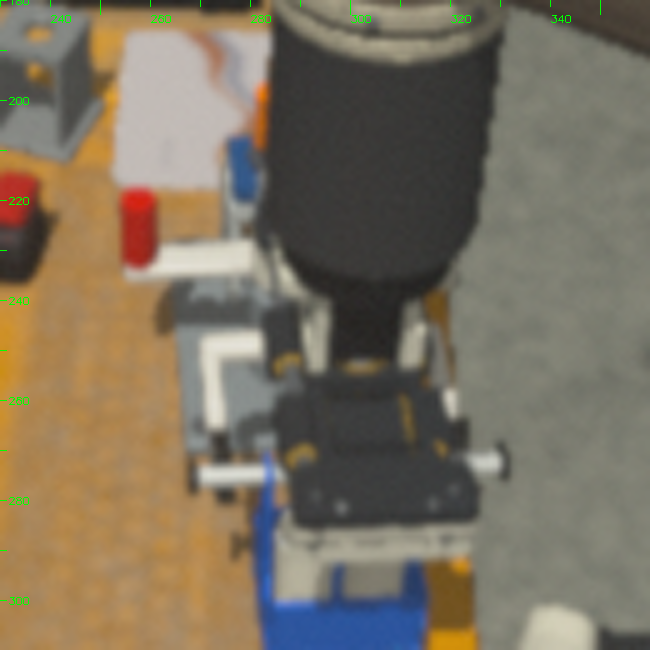

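Call:
{"method": "apply_moves", "body": {"moves": [[0, 0, 0, 0], [0, 0, 0, 0], [0, 0, 0, 0], [0, 0, 0, 0]], "jaw": 40}}

```text
t: 29.45
eef_pos: [0.4287, 0.3074, 0.1321]
ee_rot: [3.142, -0.0, 1.679]
force: [0.1, 0.6, -0.3]
width: 0.0391
```

```bash
python3 - <<'E'
from h import *
np.set_printoptions(precision=4,suppress=True)
avg(6); s=st()
p,d=arm.grab_frame("top"); np.savez("pics/o_top.npz",p=p,d=d)
for t in ("n","o"):
    d=np.load(f"pics/{t}_top.npz")['d']; X=cloud("top",d); Z=X[...,2]
    print(t)
    for v in range(239,248): print(v," ".join("%4d"%(1000*np.nan_to_num(Z[v,u])) for u in range(148,172)))
E
```

```text
t 29.75 F mean [-0.26 -0.2   0.1 ] sd [0.46 0.38 0.39] pos [0.4287 0.3074 0.1321] rot [3.142 0.    1.679]
t 29.75 pos [0.4287 0.3074 0.1321] rot [3.1416 0.     1.6786] F [-0.6  0.1 -0. ] M [ 0.01  0.02 -0.02] w 0.0401 q [ 0.99  0.2  -0.44  0.   -0.93 -2.46]
n
239    0   -4   -2   -2   -4    0    0  153  151  155   -2    1   -3    2    0    0   -4   -4    1    5    3  147  148  153
240   -2    0    0   -3    3    3   -1  154  159  153  153    0  157  162    0  145  149  148  146  143  145  150  150  153
241   -2    2   -2   -1   -5   -2  153  153  155  154  152  152  157  163   -4  147  145  152  144  151  151  152  151  152
242   -1  154  161  157  157  149  150  153  155  155  150  154  156  160  162  148  145  144  150  150  149  146  146   -2
243    0  155  161  155  159  155  150  150  155  155  150  152  158  164   -3    2   -1    1   -2    0   -1   -1    0    2
244   -1    0  159  158  155  150  152  151  157  155  155    0   -1   -1   -1   -2   -5    2   -5    0   -2   -2   -2    0
245   -2   -3   -2    0    0    0    0   -3  155  157  149    1   -1   -1   -2    0    3   -1   
[... 693 characters left out ...]
  157  157  149  152  160  157  165  144  148  148  153  143  152  151  149    3
243   -4  157  161  157  147  148  148  148  153  154  151  154  159  160   -2   -2   -5    0    0    0    3   -1   -2   -2
244   -1    3  158  156  153  152  147  146  153  153  154   -3    1   -2   -2   -3   -1    0    1    1   -3    1    2    0
245   -5    2    1   -2    5   -1    0    2  156  156  151   -3    3    0   -2   -2   -5   -4    0   -2   -3    1    2   -1
246    2    0   -2   -2    2   -1    2   -6  156  156  155    2    0   -2   -1   -1    1    1    2   -2   -1   -1   -2   -1
247    0    0   -1   -1    0    0    0    1  153  155  151   -2    0    0   -2   -1   -1   -1    2    0   -1    0   -1   -1
```

Call:
{"method": "apply_moves", "body": {"moves": [[0, 0, -5, 0], [0, 0, -10, 0], [0, 0, -15, 0], [0, 0, -25, 0], [0, 0, -35, 0]]}}

```text
t: 30.3
eef_pos: [0.4281, 0.3067, 0.2226]
ee_rot: [-3.14, 0.002, 1.678]
force: [0.2, 0.6, 0.7]
width: 0.0398
```

Call:
{"method": "apply_moves", "body": {"moves": [[0, 0, -40, 0], [0, 0, -40, 0], [0, 0, -40, 0], [0, -20, -30, 0], [0, -30, 0, 0]]}}

```text
t: 30.8
eef_pos: [0.3804, 0.3029, 0.3771]
ee_rot: [3.136, -0.005, 1.677]
force: [-0.3, 0.2, 0.8]
width: 0.0399
```

Call:
{"method": "apply_moves", "body": {"moves": [[-40, 0, 0, 0], [-40, 0, 0, 0], [-40, 0, 0, 0], [-40, 0, 0, 0], [0, 0, 0, 0]]}}

```text
t: 31.3
eef_pos: [0.3959, 0.1394, 0.3738]
ee_rot: [3.139, -0.001, 1.676]
force: [0.4, 0.1, 1.3]
width: 0.0396
```

```bash
python3 - <<'E'
from h import *
s=st()
o=grab("p"); crop(o["top"][0],100,140,300,260,4,"pics/p_t.png"); crop(o["side"][0],210,150,350,300,4,"pics/p_s.png")
E
```

```text
t 31.3 pos [0.3959 0.1394 0.3738] rot [ 3.1393e+00 -1.1000e-03  1.6759e+00] F [0.4 0.1 1.3] M [ 0.03 -0.03 -0.01] w 0.0396 q [ 0.81 -0.15 -0.24  0.   -1.48 -2.28]
```

View pics/p_t.png

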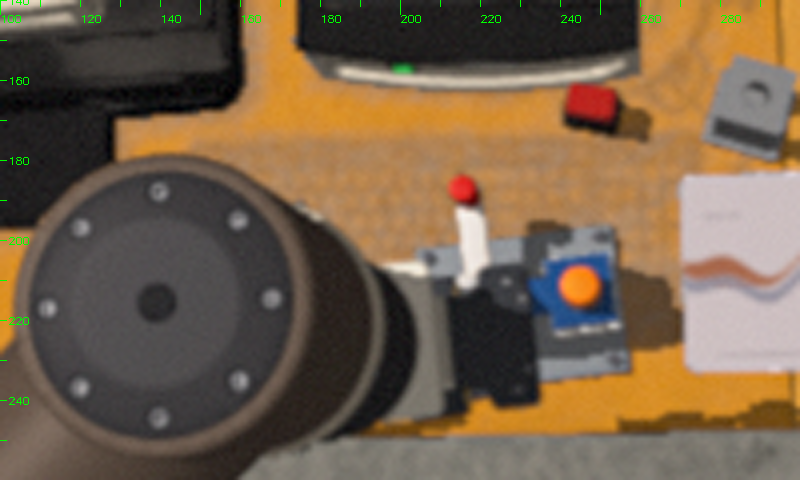

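View pics/p_s.png

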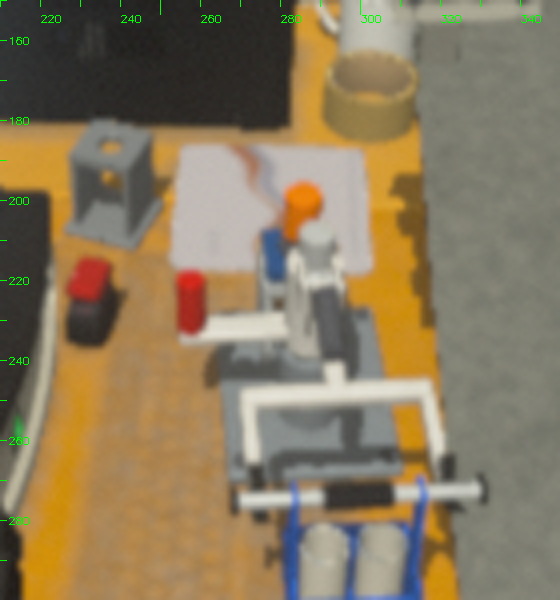

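Call:
{"method": "apply_moves", "body": {"moves": [[-45, 0, 0, 0], [-45, 0, 0, 0], [-45, 0, 0, 0], [-45, 0, 0, 0], [-30, 0, 0, 0]]}}

```text
t: 31.9
eef_pos: [0.419, -0.0672, 0.3725]
ee_rot: [3.141, 0.0, 1.679]
force: [1.1, 1.3, -0.3]
width: 0.0403
```

```bash
python3 - <<'E'
from h import *
np.set_printoptions(precision=4,suppress=True)
s=st()
C=[]
for i in range(2):
    o=grab(f"q{i}")
    p,d=o["side"]; X=cloud("side",d); Z=X[...,2]
    m=np.zeros(d.shape,bool); m[262:285,262:332]=1
    m&=(Z>.12)&(Z<.19)&(p.min(-1)>110)&(X[...,1]>.29)&(X[...,1]<.335)
    q=X[m]; f=cv2.fitLine(q.astype(np.float32),cv2.DIST_HUBER,0,.01,.01).ravel(); print("bar pts",m.sum(),"dir",f[:3],"centre z",q[:,2].mean(),"x ends",np.percentile(q[:,0],[1,99]),"y",np.median(q[:,1]))
    C.append(q.mean(0))
print("move between",np.linalg.norm(C[1]-C[0]))
p,d=o["top"]; crop(p,100,140,300,260,4,"pics/q_t.png"); crop(o["side"][0],220,180,340,350,4,"pics/q_s.png") if 0 else crop(o["side"][0],220,230,340,340,5,"pics/q_s.png")
X=cloud("top",d); Z=X[...,2]
hsv=cv2.cvtColor(np.ascontiguousarray(p),cv2.COLOR_RGB2HSV);H,S,V=[hsv[...,i].astype(int) for i in range(3)]
m=(H>4)&(H<15)&(S>190)&(V>170)&(Z>.15); m[:,:230]=0;m[:,255:]=0;m[:200]=0;m[225:]=0
v,u=np.nonzero(m); print("pin handle top",m.sum(),np.nanmedian(Z[m]) if m.any() else None, onz("top",u.mean(),v.mean(),.159) if m.any() else None)
m=((H<6)|(H>172))&(S>150)&(V>90)&(Z>.146); m[:,:205]=0;m[:,225:]=0; v,u=np.nonzero(m)
if len(u): G=onz("top",u.mean(),v.mean(),.153); D=G[:2]-np.array([.4532,.1104]); print("red",G,np.degrees(np.arctan2(D[1],D[0])))
E
```

```text
t 31.9 pos [ 0.419  -0.0672  0.3725] rot [3.1412 0.0001 1.679 ] F [ 1.1  1.3 -0.3] M [ 0.06 -0.11  0.03] w 0.0403 q [ 0.31 -0.14 -0.23  0.   -1.48 -1.77]
bar pts 183 dir [ 0.992   0.1261 -0.0047] centre z 0.1547841455035889 x ends [0.357  0.4989] y 0.30891414472106665
bar pts 183 dir [ 0.9918  0.1279 -0.002 ] centre z 0.15463351293439279 x ends [0.3565 0.499 ] y 0.30867538359188545
move between 0.0005486723555274602
pin handle top 0 None None
red [0.5395 0.1201 0.153 ] 6.437305255023194
```

View pics/q_t.png

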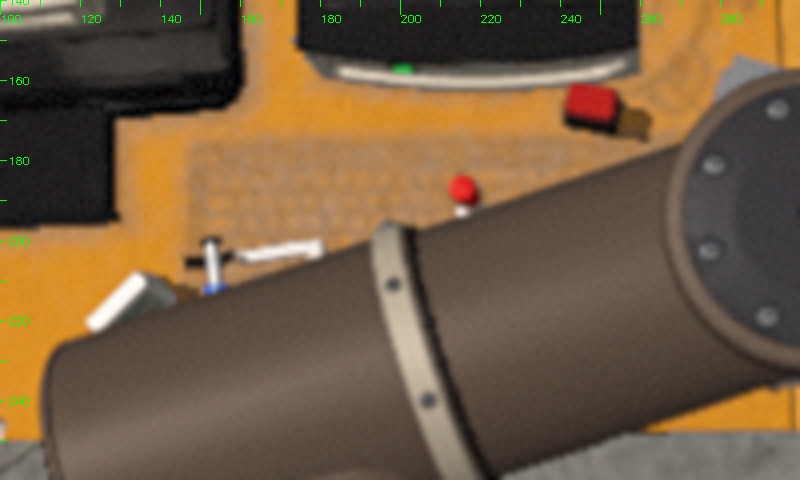

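View pics/q_s.png

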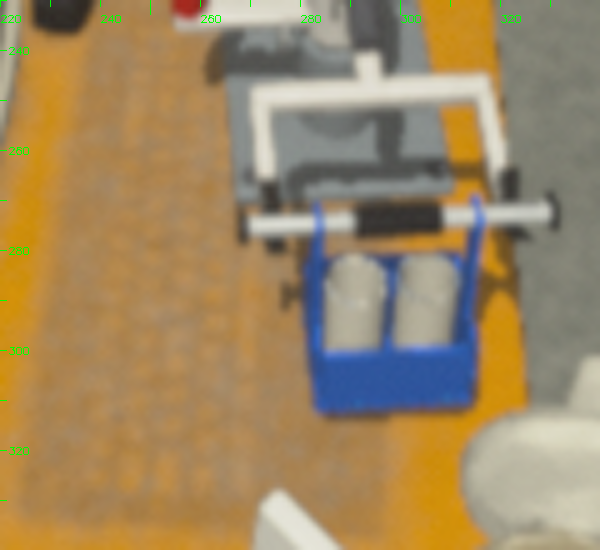

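```bash
python3 - <<'E'
from h import *
np.set_printoptions(precision=4,suppress=True)
z=np.load("pics/p_top.npz"); p,d=z['p'],z['d']; X=cloud("top",d); Z=X[...,2]
hsv=cv2.cvtColor(np.ascontiguousarray(p),cv2.COLOR_RGB2HSV);H,S,V=[hsv[...,i].astype(int) for i in range(3)]
m=np.zeros(d.shape,bool); m[200:225,232:258]=1; m&=(Z>.150)&(Z<.17)&(S>120); v,u=np.nonzero(m); print("handle top",len(u),np.nanmedian(Z[m]),onz("top",u.mean(),v.mean(),.159))
s=st(); print(np.abs(s['qd']).max())
print(arm.job_done())
E
```

```text
handle top 70 0.15816000452099063 [0.4622 0.0303 0.159 ]
t 32.1 pos [ 0.4191 -0.0657  0.3721] rot [-3.1412 -0.0001  1.6773] F [0.  0.9 0.3] M [ 0.08 -0.01  0.06] w 0.0401 q [ 0.31 -0.14 -0.23 -0.   -1.47 -1.78]
0.03161394268377624
the job is handed in; nothing more can be done
None
```

The job is done and handed in at about 32 s. The arm is swung round, the pin is home, and the caddy hangs in the fork.

What I did:
- **Arm:** I gripped the red post and turned it counter-clockwise until it met the stop, where the force rose to about 30 N.
- **Pin:** I pushed it down until the collar met the lug, where the force reached about 11 N. The tool height there was within about 0.2 mm of the value worked out for a seated collar.
- **Caddy:** I lowered its bar into the fork and rode down about 39 mm. I let go once the vertical force averaged about −0.07 N.

Last checks before handing in:
- **Pin:** the top of the handle is 158 mm high (159 mm expected), and its axis is within 1 mm of my estimate of the lower hole.
- **Arm angle:** from the red post it is about 0.01 rad off line.
- **Caddy:** the bar is level to within about 0.005 rad and lies in both V seats. It moved 0.5 mm between two pictures, and the fork did not move when I let go.
- **Boom:** by my estimate it has sunk about 0.22 rad.
- **Bystanders:** I saw no sign that any had moved, but I did not measure them at the end.

Two things did not fit at first:
- **Sideways force:** on first contact in the fork there was a push of about 6.5 N outward from the post. Moving the tool 2.5 mm removed it.
- **Side camera:** it read about 1 pixel off against the top camera and the arm, so I relied on those two.

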